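# Turn a pry wedge in its sloping rest and part a gear case cover with it

## Robot

A 6-joint arm with a two-finger parallel gripper is mounted at the origin on a cart in front of the work surface, level with it; the furniture and walls round the work are solid. World frame = base frame: x ahead of the robot, y to its left, z up, the work surface at z = 0. Lengths are in m, angles in rad, forces in N, time in s.
With the tool pointing down it reaches from about 0.35 to 0.85 m from the base axis. Payload 8.1 kg.
Tool frame: the origin (TCP) lies between the finger pads; the fingertips stand 14 mm ahead of it and the grasp point (between the pads) lies 5 mm behind it (robot.tip_reach is the z of the fingertips in the tool frame, in m); z points along the fingers, y is the line along which they close (so a half turn about z gives the same grasp; the last joint's range is limited). The gripper opens to 93 mm and grips with 3 to 60 N. Pads are 15 mm wide; open, the fingers measure 128 mm over their backs; the gripper's body (75 mm by 188 mm) begins 65 mm behind the grasp point.
Start: joints at [-1.272, 0.13, 1.488, -0, 1.523, -0.085], TCP at [0.225, -0.556, 0.233] pointing down, gripper open.
Joint ranges: [-2.96, 2.96], [-0.89, 2.26], [0.02, 2.5], [-1.34, 4.48], [0, 2.73], [-2.66, 2.66]. Speed limits (rad/s): [2.39, 2.39, 2.79, 3.14, 3.14, 3.14].

## Interface

Orientations are given as a rotation vector (axis times angle).
In Python, from plant import robot gives the robot as it stands. The module is installed in compiled form; this text tells all that it offers.
- The arm moves only by the shell command python3 -m handwheel 'ROWS' [FORCE]. ROWS is JSON, a list of rows, each a list of 7 numbers: the closure, from -1 (fully open) to 1 (shut), then the shift along the tool's x, y, z each as a share of 100 cm, from -1 to 1, then the turn, a rotation vector about the tool's x, y, z each as a share of 180 degrees, from -1 to 1. In form: [[grip, tx, ty, tz, rx, ry, rz], ...]. A call has 1 to 20 rows; each row is the pose to reach, as a shift and turn from the pose commanded when the call began, along the tool's axes at that moment, turning the shorter way round; what a row does not reach only later rows make up. A row lasts 1/8 s, in which the tool goes at most 62.5 mm and 10.7 degrees, less where a joint would pass 70% of its speed; a pose out of reach is approached as far as the arm can. A call with a number of a shift or a turn outside -1 to 1 is refused whole. A call with a gripper value outside its range is refused whole. The fingers move at their own pace and stop on an object; FORCE is the grip in N (left out, the last holds). Time passes only in rows, so rows that repeat a pose let the fingers close. It gives the time, the measured TCP pose, the force, the opening and the grip force at its end, in the units of the state.
- robot.read_state(): the state, without advancing time (a new reading comes with each control period).
- robot.read_camera(name): name is "side" or "top"; returns a dict with "frame" (384x512x3 uint8, red, green, blue), "fx", "fy", "cx", "cy" (pixels), "k1" (the pictures are not rectified: a ray, as slopes to the right and down, at radius r is drawn at 1 + k1 r^2 times it, then the intrinsics apply), "rvec" (rotation vector, rad) and "tvec" (3), from world to camera coordinates, as OpenCV has them. Camera axes: x right, y down, z forward; pixel columns grow to the right and rows downward; lengths in m; the calibration is good to about 2 mm. A picture is of the moment at which its call begins. There is no depth.
- robot.close_job(): hands the job in; it is judged then, once.
Trained networks look in a picture, given as the dict that the camera call returned (one of the last four; its "shot" number tells which), for a name from the list of things; names that differ only in an ending like _2 or _b are one class to them, and where a whole thing is asked for, a point or a joint stands for the part that bears it (a point fixed in the world has none). Each returns a list of dicts, best first, with "conf" (0 to 1); they miss things now and then, are a little off and sometimes report something else, mostly with a low value. They report only what shows in the picture. A call takes as long as a camera call.
- robot.regions_of(picture, name): "mask" (384x512 bool, what is visible of it) and "rect" ([left, top, right, bottom] in pixels, round what is visible of it).
The state is a dict: "t": time; "q": joint angles; "dq": joint speeds; "joint_torque": joint torques, N m; "tool_pos": TCP position; "orientation": TCP orientation; "force": force on the tool from outside, world axes, zero at the start; "wrist_torque": the same for the moment, N m; "opening": finger opening in m; "gripper_force": force on a finger pad.
Only numpy, scipy, OpenCV 4.12 (cv2) and the standard library are available. Lean on these libraries where they do the work, as an engineer would, in place of code of your own. Each camera call takes 0.05 s, during which the arm holds its last target. There are 200 camera calls.

## Task

The screws of the gear case are out, but its cover still sits tight on two dowels: part the joint with the steel pry wedge that lies on the bench. First lay the wedge in the sloping tool rest, point down against the stop, let it go and take it again by the upstanding handle end, so that it hangs point down from the hand. Then press it into the two pry slots in the top of the seam in turn, a little at a time, so that neither end of the cover ever gets 5 mm ahead of the other, until both ends stand at least 6 mm off the case; touch the cover only with the wedge, lay the wedge back in the rest as before, let go and leave the other things where they are.

Things in the scene. Friction and masses are not known exactly. Their poses are not given: they have to be found in the camera images.
- wedge_center (a point): Middle of the loose pry wedge (190 mm long, 0.22 kg; it balances here), half-way through it, 8 mm above the bench when it lies flat. Own x runs along the wedge to its point, y across its width, z through its thickness. The black handle is a flat bar, 26 mm wide (y) and 16 mm thick (z), from x = -95 mm (butt) to 30 mm; the steel shank, 18 mm wide, 14 mm thick, from x = 30 to 55 mm.
- wedge_tip (a point): The point of the wedge, on its axis, 95 mm from its middle; same axes. The blade is 16 mm wide and tapers evenly on both faces from 14 mm thick (40 mm behind the point) to 2 mm thick at the point.
- rest_seat (a point): Where the wedge's middle lies when it is fully home in the sloping tool rest, about 103 mm above the bench. Own x runs up the 45 degree slope, from the wedge's point towards its butt (the seated wedge's x is opposed to it); y is level, across the rest; z stands square off the slope. The wedge is laid in along -z and slides down to the stop by itself when let go.
- tool_rest: The grey sheet-steel rest, fixed; origin under the middle of its 140 x 66 mm foot. In rest_seat's axes (mm): the shank lies in a trough, x -99 to -33, 26 wide inside, walls up to z 15, stop at x -95; the handle in an open fork, x 21 to 33, 31 wide, prongs up to z 17. Between and above them both sides of the wedge are free for fingers; an 8 mm wide bar runs below it, z under -10, up to x 33.
- slot_left (a point): Middle of the left pry slot's mouth, on the seam, 76 mm above the bench. Own y runs along the seam (left slot at +y), z up, x across the seam: fixed case on +x, loose cover on -x. With the joint closed the slot is 4 mm wide (x), 26 mm long (y) and 42 mm deep; the top 4 mm are bevelled at 45 degrees, 12 mm wide at the top. The wedge goes in with its width along the seam.
- slot_right (a point): The same for the right pry slot, 90 mm from the left one, at -y. As the wedge goes down, its taper bears on the slot's edges 4 mm below the top and forces the cover away towards -x; the case stands still, so the wedge shifts by half the opening.
- gear_case: The grey cast gear case, fixed: 130 mm long, 62 mm high, seam upright, on a steel plate 14 mm thick, top 76 mm above the bench; origin on the bench under the seam's middle, axes as at slot_left. Its bare aluminium cover (11 mm flange) sits tight: it yields to about 6 N sideways at a slot (8 to 20 N of push down on the wedge) and stays where it is left.
- seam_left (a point): Fixed point of the case at the left end of the seam's top edge, 65 mm from the seam's middle, axes as at slot_left.
- seam_right (a point): Fixed point of the case at the right end of the seam's top edge, axes as at slot_left.
- cover_left (a point): Point of the cover at the left end of its top edge, on the joint face; it meets seam_left when closed. The gap at this end is minus its x in seam_left's axes. Prying in one slot opens that end and leaves the other end as it was; the end opens 1.18 times as far as the slot. Each end can open to 11 mm.
- cover_right (a point): The same for the right end and seam_right.
- hex_key: Bystander: a bent hexagon key, 96 x 34 x 8 mm, lying flat; origin at the middle of its underside.
- gauge_plug: Bystander: a plug gauge, a steel rod 108 mm long and 16 mm thick, lying flat; origin at the middle of its underside.
- dish: Bystander: a shallow steel dish, 72 mm across and 17 mm high, with the cover's screws in it; origin at the middle of its underside.
- oiler: Bystander: an oil bottle with a nozzle, 46 mm across and 150 mm high, standing; origin at the middle of its underside.

How it is judged:
By the outcome, as a careful person would: the job done as asked, in the order asked, and still so for the second after the job is handed in, with the robot touching nothing.
It also fails if it takes over 72 s, if anything falls off the work surface, if the arm or the gripper's body presses on something with over 40 N, if the wrist force passes 120 N, or if a joint passes its speed limit or range.

## Working session

There is one attempt and no reset: what is moved stays moved. The work goes in short steps, Python scripts to look and compute and a shell command to move; the robot and the scene stay as the last step left them, time stands still between calls to the robot, and variables do not carry over. Pictures are saved under pics/ and viewed, at most 10 in all, crops included, and the job is handed in when it is done.

```bash
mkdir -p pics
cat > h.py <<'E'
import numpy as np, cv2
from plant import robot
from scipy.spatial.transform import Rotation as R
def cam(n,save=None):
    p=robot.read_camera(n)
    if save: cv2.imwrite('pics/'+save,p['frame'][:,:,::-1])
    return p
def ray(p,uv):
    x=(uv[0]-p['cx'])/p['fx'];y=(uv[1]-p['cy'])/p['fy'];a,b=x,y
    for _ in range(20):
        s=1+p['k1']*(a*a+b*b);a,b=x/s,y/s
    M=cv2.Rodrigues(np.array(p['rvec'],float))[0];t=np.array(p['tvec'],float).ravel()
    d=M.T@np.array([a,b,1]);return -M.T@t,d/np.linalg.norm(d)
def onz(p,uv,z):
    c,d=ray(p,uv);return c+d*(z-c[2])/d[2]
def proj(p,X):
    M=cv2.Rodrigues(np.array(p['rvec'],float))[0];c=M@np.array(X)+np.array(p['tvec'],float).ravel()
    a,b=c[0]/c[2],c[1]/c[2];s=1+p['k1']*(a*a+b*b)
    return np.array([p['cx']+p['fx']*a*s,p['cy']+p['fy']*b*s])
def tri(p,u,q,v):
    c,d=ray(p,u);e,f=ray(q,v);n=np.c_[d,-f];s=np.linalg.lstsq(n,e-c,rcond=None)[0]
    return (c+d*s[0]+e+f*s[1])/2, np.linalg.norm(c+d*s[0]-e-f*s[1])
E
python3 - <<'E'
from h import *
np.set_printoptions(precision=3,suppress=True)
for n in('top','side'):
    p=cam(n,n+'0.png');c,d=ray(p,(256,192));print(n,c,d,p['fx'])
    for k in ['wedge_center','tool_rest','gear_case','cover_left','hex_key','gauge_plug','dish','oiler']:
        for r in robot.regions_of(p,k)[:2]:
            m=r['mask'];ys,xs=np.nonzero(m);print(k,round(r['conf'],2),r['rect'],xs.mean().round(1),ys.mean().round(1),onz(p,(xs.mean(),ys.mean()),0.01))
E
```

```text
top [0.364 0.028 1.277] [ 0.132 -0.007 -0.991] 396.6849493082056
wedge_center 0.68 [131.6, 210.9, 193.4, 215.9] 160.7 210.4 [0.467 0.322 0.01 ]
wedge_center 0.53 [251.9, 200.6, 289.3, 228.9] 272.9 213.2 [ 0.466 -0.036  0.01 ]
tool_rest 0.94 [241.1, 200.9, 290.6, 227.7] 263.7 214.0 [ 0.462 -0.006  0.01 ]
gear_case 0.67 [319.1, 190.7, 371.4, 227.6] 344.0 209.4 [ 0.483 -0.263  0.01 ]
cover_left 0.88 [325.8, 213.0, 366.3, 226.3] 346.0 217.0 [ 0.458 -0.27   0.01 ]
gauge_plug 0.46 [389.7, 194.2, 393.5, 225.9] 390.8 211.7 [ 0.478 -0.413  0.01 ]
dish 0.82 [311.6, 157.4, 330.5, 179.5] 321.6 170.7 [ 0.607 -0.192  0.01 ]
oiler 0.79 [103.1, 172.0, 127.6, 186.4] 117.2 177.1 [0.572 0.467 0.01 ]
side [0.085 0.825 1.401] [ 0.252 -0.495 -0.832] 448.10304135799555
wedge_center 0.75 [205.3, 244.1, 228.4, 291.7] 217.9 270.0 [0.464 0.337 0.01 ]
tool_rest 0.67 [248.2, 177.7, 281.3, 218.0] 267.1 195.2 [ 0.464 -0.01   0.01 ]
gear_case 0.7 [275.8, 129.3, 312.9, 166.4] 293.3 147.3 [ 0.481 -0.265  0.01 ]
cover_left 0.75 [289.0, 128.0, 309.5, 159.4] 298.6 146.1 [ 0.465 -0.282  0.01 ]
hex_key 0.41 [241.0, 227.0, 249.4, 234.2] 243.3 229.6 [0.468 0.16  0.01 ]
hex_key 0.33 [298.4, 120.5, 318.6, 132.2] 308.6 124.6 [ 0.48  -0.409  0.01 ]
gauge_plug 0.5 [298.1, 123.6, 320.5, 132.7] 308.9 124.8 [ 0.478 -0.408  0.01 ]
dish 0.66 [249.3, 139.7, 265.2, 152.6] 257.6 145.7 [ 0.609 -0.2    0.01 ]
oiler 0.65 [165.3, 271.3, 179.9, 290.8] 171.3 280.3 [0.578 0.447 0.01 ]
```

View pics/top0.png

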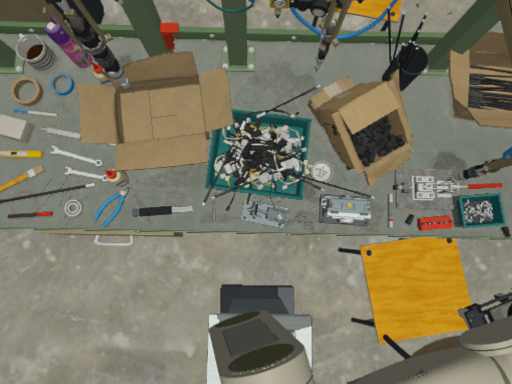

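View pics/side0.png

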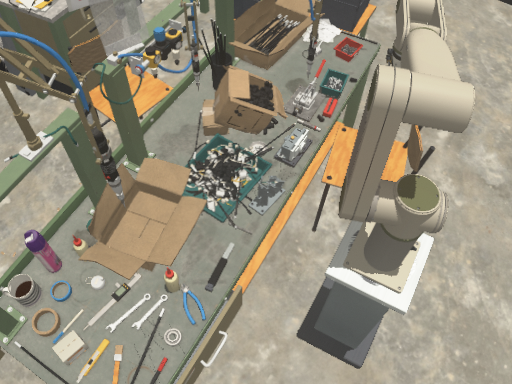

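Top view: the wedge is at (162,211) with its steel point to the right, the rest at (265,213) and the gear case at (345,208). I'll enlarge these.

Run:
```python
import cv2,numpy as np
t=cv2.imread('pics/top0.png');s=cv2.imread('pics/side0.png')
f=lambda i,x,y,w,h,k:cv2.resize(i[y:y+h,x:x+w],(w*k,h*k),interpolation=cv2.INTER_CUBIC)
a=np.zeros((600,800,3),np.uint8)
def put(x,y,c): a[y:y+c.shape[0],x:x+c.shape[1]]=c
put(0,0,f(t,310,180,66,50,6));put(400,0,f(t,236,190,60,50,6))
put(0,305,f(s,270,122,48,48,6));put(295,305,f(s,242,172,45,48,6));put(570,305,f(s,200,240,35,54,5))
cv2.imwrite('pics/crop1.png',a)
```

```text
(no output)
```

View pics/crop1.png

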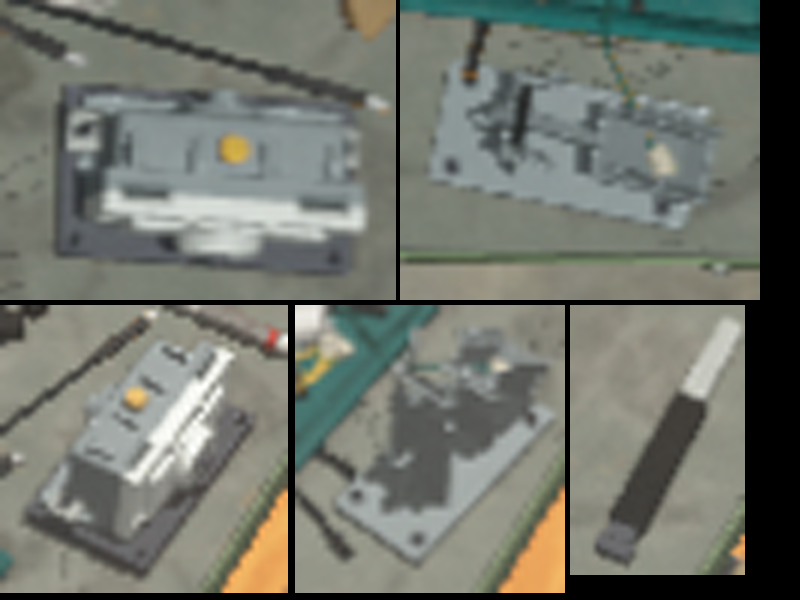

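```bash
cat > m.py <<'E'
from h import *
def zrot(a): return np.array([[np.cos(a),-np.sin(a),0],[np.sin(a),np.cos(a),0],[0,0,1]])
def restR(yaw):  # x up slope (horizontal heading yaw), y level, z off slope
    c=np.sqrt(.5);h=np.array([np.cos(yaw),np.sin(yaw),0])
    x=c*h+[0,0,c];z=-c*h+[0,0,c];return np.c_[x,np.cross(z,x),z]
def draw(img,p,segs,x0,y0,k,col=(0,0,255)):
    for A,B in segs:
        a,b=[tuple(int(v) for v in ((proj(p,X)-[x0,y0]+.5)*k*4).round()) for X in(A,B)]
        cv2.line(img,a,b,col,1,cv2.LINE_AA,2)
def loop(P): return [(P[i],P[(i+1)%len(P)]) for i in range(len(P))]
def crop(p,x0,y0,w,h,k): return cv2.resize(np.ascontiguousarray(p['frame'][y0:y0+h,x0:x0+w,::-1]),(w*k,h*k),interpolation=cv2.INTER_CUBIC)
def restsegs(seat,yaw):
    M=restR(yaw);f=lambda *v:np.array(seat)+M@(np.array(v)/1000)
    S=[]
    for y in(-13,13): S+=[(f(-99,y,15),f(-33,y,15))]
    S+=[(f(-99,-13,15),f(-99,13,15)),(f(-33,-13,15),f(-33,13,15))]
    S+=loop([f(27,-15.5,17),f(27,-15.5,-8),f(27,15.5,-8),f(27,15.5,17)])[:3]
    return S
def casesegs(o,yaw):
    M=zrot(yaw);f=lambda *v:np.array([o[0],o[1],0])+M@(np.array(v)/1000)
    S=[(f(0,-65,76),f(0,65,76)),(f(-11,-65,76),f(-11,65,76)),(f(-11,-65,76),f(0,-65,76)),(f(-11,65,76),f(0,65,76))]
    for y in(-45,45): S+=loop([f(-6,y-13,76),f(6,y-13,76),f(6,y+13,76),f(-6,y+13,76)])
    return S
E
python3 - <<'E'
from m import *
np.set_printoptions(precision=4,suppress=True)
t=cam('top');s=cam('side')
tp=lambda x,y,ox,oy,cx,cy,k=6:(ox+(x-cx+.5)/k-.5,oy+(y-cy+.5)/k-.5)
C=[(450,62),(715,105),(690,228),(432,178)]
F=[onz(t,tp(x,y,236,190,400,0),0.003) for x,y in C];F=np.array(F);print('foot',F,np.linalg.norm(np.roll(F,-1,0)-F,axis=1))
print('ctr',F.mean(0),'yaw',np.degrees(np.arctan2(*((F[0]+F[3]-F[1]-F[2])[[1,0]]))))
L=onz(t,tp(145,190,310,180,0,0),.076);Rr=onz(t,tp(325,203,310,180,0,0),.076);print('slots',L,Rr,np.linalg.norm(L-Rr))
for p in(t,s):
    r=robot.regions_of(p,'wedge_center');r=min(r,key=lambda r:abs(onz(p,((r['rect'][0]+r['rect'][2])/2,(r['rect'][1]+r['rect'][3])/2),.008)[1]-.32))
    ys,xs=np.nonzero(r['mask']);P=np.array([onz(p,(x,y),.010)[:2] for x,y in zip(xs,ys)])
    c=P.mean(0);u=np.linalg.svd(P-c)[2][0];u*=-np.sign(u[1]);a=(P-c)@u;mid=c+u*(a.max()+a.min())/2
    print('wedge',c,mid,np.ptp(a),np.degrees(np.arctan2(u[1],u[0])))
yaw=np.arctan2(*((F[0]+F[3]-F[1]-F[2])[[1,0]]))
seat=F.mean(0)*1;seat[2]=.103
u=L-Rr;cy=np.arctan2(u[1],u[0])-np.pi/2;o=(L+Rr)/2
print('case',o,np.degrees(cy))
a=np.zeros((600,800,3),np.uint8)
for (p,x0,y0,w,h,X,Y,kind) in [(t,236,195,54,38,0,0,0),(t,316,185,60,46,410,0,1),(s,242,172,45,48,0,290,0),(s,270,122,48,48,410,290,1)]:
    k=7 if p is t else 6
    i=crop(p,x0,y0,w,h,k)
    draw(i,p,restsegs(seat,yaw) if kind==0 else casesegs(o,cy),x0,y0,k)
    i=i[:600-Y,:800-X];a[Y:Y+i.shape[0],X:X+i.shape[1]]=i
cv2.imwrite('pics/ov1.png',a)
E
```

```text
foot [[ 0.507   0.0583  0.003 ]
 [ 0.4867 -0.0847  0.003 ]
 [ 0.4207 -0.0718  0.003 ]
 [ 0.4445  0.0663  0.003 ]] [0.1444 0.0673 0.1402 0.063 ]
ctr [ 0.4647 -0.008   0.003 ] yaw 81.10386257279043
slots [ 0.4699 -0.217   0.076 ] [ 0.4653 -0.3079  0.076 ] 0.09105581795724309
wedge [0.4661 0.3272] [0.4668 0.3193] 0.19349239568318952 -84.65609362641044
wedge [0.4645 0.329 ] [0.4654 0.3207] 0.19092273378984126 -83.65356690173437
case [ 0.4676 -0.2625  0.076 ] -2.9139977852621706
```

View pics/ov1.png

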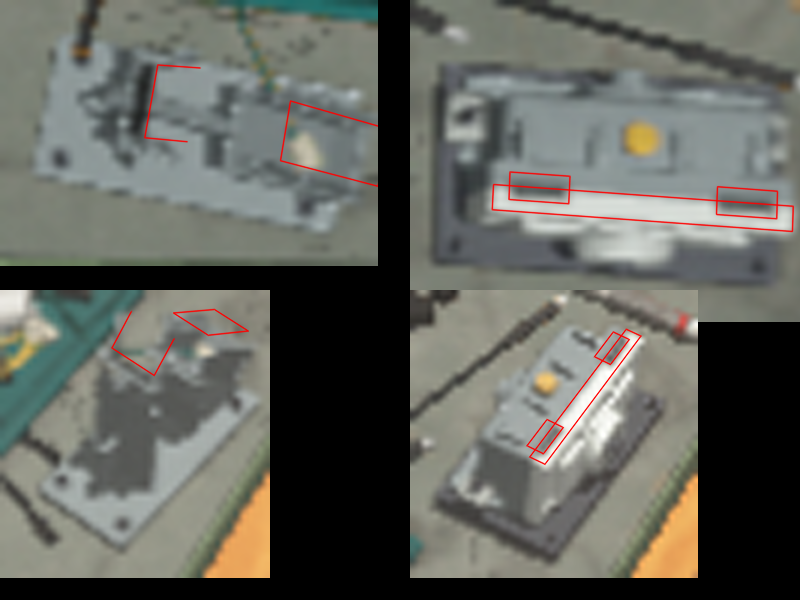

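```bash
cat > rv.py <<'E'
from m import *
import sys
def rv(seats,name):
    t=cam('top');s=cam('side')
    a=np.zeros((600,800,3),np.uint8)
    for (p,x0,y0,w,h,X,k) in [(t,239,198,53,32,0,9),(s,246,172,36,46,480,9)]:
        i=crop(p,x0,y0,w,h,k);i=np.clip((i.astype(float)-60)*1.7,0,255).astype(np.uint8)
        j=i.copy()
        for sd in seats: draw(j,p,restsegs(sd[:3],sd[3]),x0,y0,k)
        st=[i,j] if p is t else [j]
        for n,im in enumerate(st):
            im=im[:,:800-X];a[n*295:n*295+im.shape[0],X:X+im.shape[1]]=im
    cv2.imwrite('pics/'+name,a)
E
python3 -c "
from rv import *
rv([(.4665,.010,.103,np.radians(81.2))],'rv1.png')"
```

```text
(no output)
```

View pics/rv1.png

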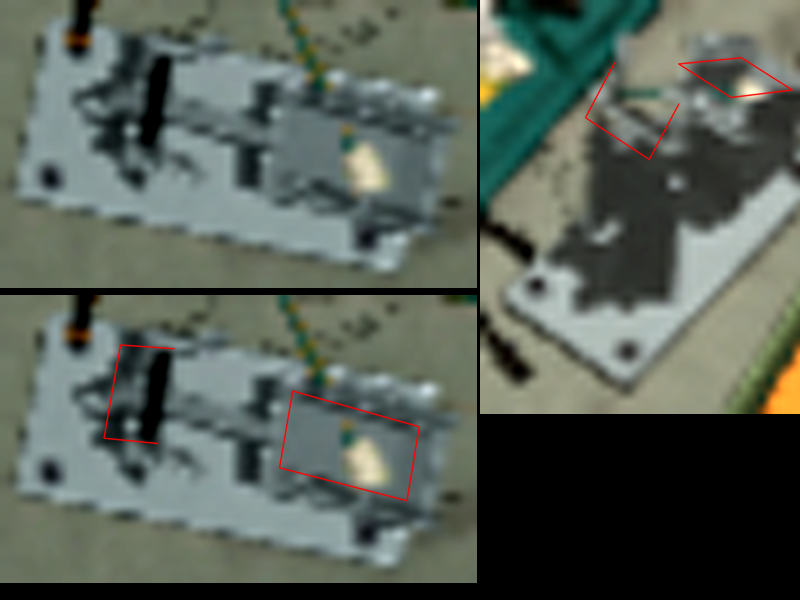

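The overlay with the seat at (0.466, 0.010) matches the trough in both pictures: top view walls at about x 285–420 in the crop, and the fork around (105–160, 345–440). Next I'll work out the move to the wedge.

```bash
cat > g.py <<'E'
from m import *
np.set_printoptions(precision=4,suppress=True)
def fr(z,y):
    z=np.array(z,float);z/=np.linalg.norm(z);y=np.array(y,float);y-=z*(y@z);y/=np.linalg.norm(y);return np.c_[np.cross(y,z),y,z]
def st():
    s=robot.read_state();return s,np.array(s['tool_pos']),R.from_rotvec(s['orientation']).as_matrix()
def rel(P0,R0,P,Rm):
    w=R.from_matrix(R0.T@Rm).as_rotvec()
    return np.r_[R0.T@(np.array(P)-P0),w/np.pi].round(4), np.degrees(np.linalg.norm(w)).round(1)
def show():
    s,P,M=st();print('t',round(s['t'],2),'P',P,'q',np.array(s['q']),'F',np.array(s['force']),'op',round(s['opening'],4),'gf',s['gripper_force']);print(M);return s,P,M
E
python3 - <<'E'
from g import *
s,P,M=show()
a=np.radians(-84.2);wx=np.array([np.cos(a),np.sin(a),0]);wy=np.array([-wx[1],wx[0],0])
c=np.array([.466,.320,.008])+.003*wx
for sg in(1,-1):
    Rm=fr([0,0,-1],sg*wy)
    for z in(.10,.018): print(sg,rel(P,M,[c[0],c[1],z],Rm))
    print('via',rel(P,M,[.5,-.1,.25],Rm))
E
```

```text
t 1.2 P [ 0.2247 -0.5563  0.2326] q [-1.2724  0.1304  1.4882  0.      1.523  -0.0854] F [-0.4236  0.4629  0.0019] op 0.0929 gf 0.0
[[ 0.9273  0.3744  0.    ]
 [ 0.3744 -0.9273  0.    ]
 [ 0.     -0.     -1.    ]]
1 (array([ 0.551 , -0.7194,  0.1327, -0.    , -0.    , -0.4101]), np.float64(73.8))
1 (array([ 0.551 , -0.7194,  0.2147, -0.    , -0.    , -0.4101]), np.float64(73.8))
via (array([ 0.4261, -0.3201, -0.0174, -0.    , -0.    , -0.4101]), np.float64(73.8))
-1 (array([ 0.551 , -0.7194,  0.1327, -0.    ,  0.    ,  0.5899]), np.float64(106.2))
-1 (array([ 0.551 , -0.7194,  0.2147, -0.    ,  0.    ,  0.5899]), np.float64(106.2))
via (array([ 0.4261, -0.3201, -0.0174, -0.    ,  0.    ,  0.5899]), np.float64(106.2))
```

```bash
V='[-0.1,0.426,-0.320,-0.017,0,0,-0.41]'; python3 -m handwheel '[[-0.1,0.426,-0.320,-0.017,0,0,-0.41],[-0.1,0.426,-0.320,-0.017,0,0,-0.41],[-0.1,0.426,-0.320,-0.017,0,0,-0.41],[-0.1,0.426,-0.320,-0.017,0,0,-0.41],[-0.1,0.426,-0.320,-0.017,0,0,-0.41],[-0.1,0.426,-0.320,-0.017,0,0,-0.41],[-0.1,0.426,-0.320,-0.017,0,0,-0.41],[-0.1,0.426,-0.320,-0.017,0,0,-0.41],[-0.1,0.426,-0.320,-0.017,0,0,-0.41],[-0.1,0.551,-0.719,0.133,0,0,-0.41],[-0.1,0.551,-0.719,0.133,0,0,-0.41],[-0.1,0.551,-0.719,0.133,0,0,-0.41],[-0.1,0.551,-0.719,0.133,0,0,-0.41],[-0.1,0.551,-0.719,0.133,0,0,-0.41],[-0.1,0.551,-0.719,0.133,0,0,-0.41],[-0.1,0.551,-0.719,0.133,0,0,-0.41],[-0.1,0.551,-0.719,0.133,0,0,-0.41],[-0.1,0.551,-0.719,0.133,0,0,-0.41],[-0.1,0.551,-0.719,0.133,0,0,-0.41]]' 40
python3 - <<'E'
from g import *
s,P,M=show()
a=np.radians(-84.2);wx=np.array([np.cos(a),np.sin(a),0]);wy=np.array([-wx[1],wx[0],0])
c=np.array([.466,.320,.008])+.003*wx
print(rel(P,M,[c[0],c[1],.018],fr([0,0,-1],wy)))
E
```

```text
t: 3.58
tool_pos: [0.4672, 0.3157, 0.1005]
orientation: [2.107, 2.329, 0.001]
force: [0.2, 0.4, -0.3]
opening: 0.0513
gripper_force: 0.0
t 3.58 P [0.4672 0.3157 0.1005] q [ 0.5036  0.1348  1.7312 -0.0004  1.2745  0.4039] F [ 0.1932  0.3687 -0.2869] op 0.0513 gf 0.0
[[-0.0996  0.995   0.0011]
 [ 0.995   0.0996  0.0002]
 [ 0.0001  0.0012 -1.    ]]
(array([ 0.0014, -0.0009,  0.0825,  0.0004, -0.    , -0.0005]), np.float64(0.1))
```

```bash
python3 -m handwheel '[[-0.1,0,-0.001,0.05,0,0,0],[-0.1,0,-0.001,0.082,0,0,0],[-0.1,0,-0.001,0.082,0,0,0],[-0.1,0,-0.001,0.082,0,0,0],[1,0,-0.001,0.082,0,0,0],[1,0,-0.001,0.082,0,0,0],[1,0,-0.001,0.082,0,0,0],[1,0,-0.001,0.082,0,0,0],[1,0,-0.001,0.082,0,0,0],[1,0,-0.001,0.082,0,0,0],[1,0,-0.001,0.02,0,0,0],[1,0,-0.001,-0.04,0,0,0],[1,0,-0.001,-0.08,0,0,0],[1,0,-0.001,-0.08,0,0,0]]' 40
python3 - <<'E'
from g import *
s,P,M=show()
for p in(cam('top','lift_t.png'),cam('side','lift_s.png')):
    for r in robot.regions_of(p,'wedge_center')[:2]:
        ys,xs=np.nonzero(r['mask']);
        if len(xs)<20: continue
        Q=np.array([onz(p,(x,y),P[2]-.010)[:2] for x,y in zip(xs,ys)]);c=Q.mean(0);u=np.linalg.svd(Q-c)[2][0];u*=-np.sign(u[1]);a=(Q-c)@u
        print(r['conf'],len(xs),c,'ends',c+u*a.min(),c+u*a.max(),np.degrees(np.arctan2(u[1],u[0])))
E
```

```text
t: 5.32
tool_pos: [0.4671, 0.3178, 0.1833]
orientation: [2.105, 2.33, 0.01]
force: [0.0, 0.2, -2.7]
opening: 0.0256
gripper_force: 40.0
t 5.33 P [0.4671 0.3178 0.1833] q [0.5065 0.0578 1.6559 0.0003 1.4214 0.4052] F [ 0.0499  0.2458 -2.7241] op 0.0256 gf 39.970643520355225
[[-0.101   0.9949  0.0055]
 [ 0.9949  0.101   0.0034]
 [ 0.0028  0.0058 -1.    ]]
0.72 261 [0.473  0.2698] ends [0.4712 0.3097] [0.4751 0.2237] -87.43521131171872
0.73 266 [0.46   0.3679] ends [0.4521 0.4152] [0.4684 0.318 ] -80.43219237890182
0.23 290 [0.5202 0.4901] ends [0.4912 0.5114] [0.554  0.4651] -36.39790644246901
```

```bash
cat >> g.py <<'E'
SEAT=np.array([.466,.010,.103]);YAW=np.radians(81.)
def place(dx,dz,dy=0,seat=None,off=(.0015,0,.010)):
    seat=SEAT if seat is None else seat
    M=restR(YAW);Rm=np.c_[M[:,0],-M[:,1],-M[:,2]]
    return seat+M@np.array([dx,dy,dz])-Rm@np.array(off),Rm
E
python3 - <<'E'
from g import *
s,P,M=show()
for dx,dz in[(.008,.06),(.006,.02)]:
    Pt,Rm=place(dx,dz);print(Pt,rel(P,M,Pt,Rm))
E
```

```text
t 5.53 P [0.4638 0.3158 0.1766] q [0.5063 0.0632 1.6628 0.0001 1.4204 0.4052] F [-0.2357  0.6084 -2.4675] op 0.0255 gf 39.970715045928955
[[-0.101   0.9949 -0.0042]
 [ 0.9949  0.1009 -0.0022]
 [-0.0018 -0.0044 -1.    ]]
[ 0.459  -0.0343  0.1571] (array([-0.3478, -0.0401,  0.0203, -0.0335,  0.2493,  0.0774]), np.float64(47.4))
[ 0.4632 -0.0078  0.1274] (array([-0.3218, -0.0331,  0.05  , -0.0335,  0.2493,  0.0774]), np.float64(47.4))
```

```bash
python3 -m handwheel '[[1,-0.12,-0.013,-0.02,-0.0,0,0],[1,-0.12,-0.013,-0.02,0,0,0],[1,-0.348,-0.04,0.020,-0.033,0.249,0.077],[1,-0.348,-0.04,0.020,-0.033,0.249,0.077],[1,-0.348,-0.04,0.020,-0.033,0.249,0.077],[1,-0.348,-0.04,0.020,-0.033,0.249,0.077],[1,-0.348,-0.04,0.020,-0.033,0.249,0.077],[1,-0.348,-0.04,0.020,-0.033,0.249,0.077],[1,-0.348,-0.04,0.020,-0.033,0.249,0.077],[1,-0.348,-0.04,0.020,-0.033,0.249,0.077],[1,-0.348,-0.04,0.020,-0.033,0.249,0.077]]' 40
python3 - <<'E'
from g import *
s,P,M=show();
for i in range(4):t=cam('top');x,Q,_=st();print(x['t'],Q)
Pt,Rm=place(.008,.06);s,P,M=show();print(rel(P,M,Pt,Rm))
sd=cam('side')
a=np.zeros((600,800,3),np.uint8)
# in-hand wedge model from measured pose
c=P+M@np.array([.0015,0,.010]);W=np.c_[-M[:,0],M[:,1]*-1,M[:,2]*1]
W=np.c_[-M[:,0],M[:,1],-M[:,2]]
f=lambda x,y,z:c+W@(np.array([x,y,z])/1000)
segs=loop([f(-95,-13,8),f(30,-13,8),f(30,13,8),f(-95,13,8)])+loop([f(30,-9,7),f(55,-8,7),f(95,-8,1),f(95,8,1),f(55,8,7),f(30,9,7)])
for (p,x0,y0,w,h,X,Y,k) in [(t,235,190,60,45,0,0,6),(t,235,190,60,45,0,300,6),(sd,240,160,50,60,400,0,7)]:
    i=crop(p,x0,y0,w,h,k)
    if Y==0: draw(i,p,segs,x0,y0,k);draw(i,p,restsegs(SEAT,YAW),x0,y0,k,(0,255,0))
    i=i[:600-Y,:800-X];a[Y:Y+i.shape[0],X:X+i.shape[1]]=i
cv2.imwrite('pics/hov.png',a)
E
```

```text
t: 6.9
tool_pos: [0.4611, -0.0323, 0.1604]
orientation: [-1.909, -1.643, -0.795]
force: [0.4, 0.2, -2.8]
opening: 0.0253
gripper_force: 40.0
t 6.9 P [ 0.4611 -0.0323  0.1604] q [-0.6975  0.0518  1.9129  0.6526  1.6357 -0.6614] F [ 0.4167  0.1658 -2.7658] op 0.0253 gf 39.97089743614197
[[ 0.1037  0.9885  0.1101]
 [ 0.6996 -0.1512  0.6984]
 [ 0.707   0.0046 -0.7072]]
6.95 [ 0.4611 -0.0324  0.1604]
7.0 [ 0.4611 -0.0326  0.1603]
7.05 [ 0.461  -0.0328  0.1602]
7.1 [ 0.4609 -0.0331  0.1601]
t 7.1 P [ 0.4609 -0.0331  0.1601] q [-0.6996  0.0528  1.9129  0.6529  1.6359 -0.6617] F [ 0.7171 -0.4945 -1.7184] op 0.0258 gf 39.97095286846161
[[ 0.1053  0.9882  0.1111]
 [ 0.6988 -0.153   0.6988]
 [ 0.7075  0.004  -0.7067]]
(array([-0.0032, -0.0018,  0.001 ,  0.0001, -0.0002,  0.0017]), np.float64(0.3))
```

View pics/hov.png

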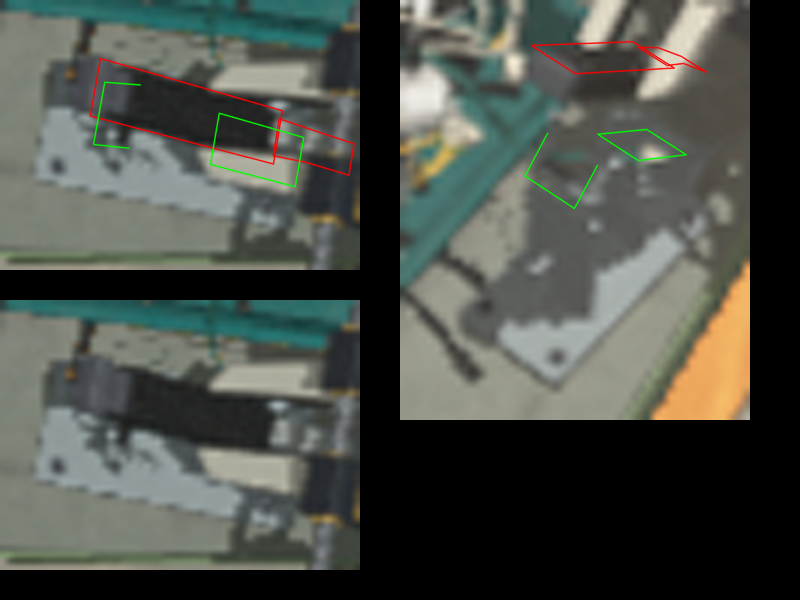

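Run:
```python
from g import *
s,P,M=st();t=cam('top')
c=P+M@np.array([.0015,0,.010]);n=-M[:,2];top=c+.008*n
g=t['frame'].astype(int).max(2)
def plane(uv):
    o,d=ray(t,uv);return o+d*((top-o)@n)/(d@n)
ys,xs=np.mgrid[192:222,245:285]
Q=np.array([plane((x,y)) for x,y in zip(xs.ravel(),ys.ravel())])-c
lx=Q@M[:,0];ly=Q@M[:,1];v=np.array([g[y,x] for x,y in zip(xs.ravel(),ys.ravel())])
for a,b in[(-.025,0),(0,.02),(.02,.04),(.04,.06)]:
    k=(lx>a)&(lx<b)&(abs(ly)<.03)
    print(a,[ (round(l*1e3),int(np.median(v[k&(abs(ly-l)<.0015)]))) for l in np.arange(-.024,.0241,.002) if (k&(abs(ly-l)<.0015)).any()])
```

```text
-0.025 [(-24, 172), (-22, 173), (-20, 173), (-18, 172), (-16, 172), (-14, 171), (-12, 144), (-10, 87), (-8, 46), (-6, 39), (-4, 36), (-2, 36), (0, 38), (2, 36), (4, 37), (6, 36), (8, 37), (10, 43), (12, 39), (14, 50), (16, 73), (18, 121), (20, 172), (22, 172), (24, 173)]
0 [(-24, 159), (-22, 167), (-20, 172), (-18, 172), (-16, 172), (-14, 149), (-12, 68), (-10, 35), (-8, 35), (-6, 39), (-4, 39), (-2, 37), (0, 37), (2, 37), (4, 36), (6, 38), (8, 37), (10, 36), (12, 50), (14, 91), (16, 171), (18, 172), (20, 173), (22, 172), (24, 163)]
0.02 [(-24, 111), (-22, 85), (-20, 85), (-18, 87), (-16, 83), (-14, 68), (-12, 37), (-10, 35), (-8, 35), (-6, 38), (-4, 39), (-2, 39), (0, 38), (2, 37), (4, 37), (6, 36), (8, 38), (10, 38), (12, 41), (14, 66), (16, 73), (18, 70), (20, 79), (22, 79), (24, 127)]
0.04 [(-24, 122), (-22, 151), (-20, 156), (-18, 156), (-16, 125), (-14, 84), (-12, 44), (-10, 35), (-8, 34), (-6, 35), (-4, 37), (-2, 37), (0, 36), (2, 38), (4, 38), (6, 37), (8, 36), (10, 34), (12, 56), (14, 78), (16, 125), (18, 125), (20, 129), (22, 130), (24, 128)]
```

Run:
```python
from g import *
t=cam('top');im=cv2.imread('pics/top0.png').astype(int).max(2)
for yawd in(81,):
  M=restR(np.radians(yawd));c=SEAT
  def prof(z,xs_,r=20):
    for x in xs_:
        o=[]
        for y in range(-r,r+1,2):
            u,v=proj(t,c+M@np.array([x,y,z])/1000)
            o.append(int(cv2.getRectSubPix(im.astype(np.float32),(1,1),(float(u),float(v)))[0,0]))
        print(x,o)
  print('floor');prof(-8,range(-90,-30,8))
  print('walltop');prof(15,range(-95,-30,10),24)
  print('bar');prof(-10,(-25,-15,-5,5,15))
  print('fork');prof(17,(21,24,27,30,33),28)
```

```text
floor
-90 [107, 104, 107, 114, 122, 123, 115, 117, 122, 138, 140, 134, 132, 129, 126, 111, 97, 99, 106, 115, 140]
-82 [109, 105, 94, 109, 125, 127, 127, 127, 127, 128, 128, 128, 128, 127, 115, 100, 98, 107, 125, 122, 128]
-74 [109, 108, 107, 112, 122, 127, 128, 128, 128, 128, 128, 127, 127, 126, 125, 113, 108, 107, 117, 130, 143]
-66 [96, 96, 91, 110, 125, 127, 127, 128, 129, 129, 128, 128, 127, 126, 121, 118, 120, 117, 115, 114, 127]
-58 [143, 126, 119, 119, 127, 130, 128, 129, 130, 130, 129, 127, 127, 127, 126, 121, 119, 119, 126, 127, 125]
-50 [127, 111, 103, 104, 116, 145, 133, 119, 127, 130, 128, 113, 119, 146, 137, 126, 122, 118, 118, 132, 144]
-42 [143, 109, 97, 95, 98, 94, 85, 95, 110, 125, 123, 111, 86, 82, 82, 81, 80, 82, 93, 120, 153]
-34 [153, 153, 152, 152, 152, 150, 136, 126, 129, 129, 125, 108, 109, 125, 131, 137, 142, 146, 151, 153, 154]
walltop
-95 [152, 141, 123, 112, 105, 103, 104, 111, 116, 120, 120, 120, 120, 120, 120, 120, 120, 119, 115, 101, 98, 107, 106, 114, 150]
-85 [141, 131, 121, 109, 106, 103, 98, 111, 127, 129, 131, 134, 139, 147, 157, 160, 157, 139, 123
[... 1195 characters left out ...]
]
fork
21 [109, 110, 114, 103, 115, 132, 115, 129, 150, 152, 150, 147, 141, 132, 127, 126, 117, 119, 144, 149, 148, 141, 127, 127, 139, 148, 152, 153, 153]
24 [123, 118, 110, 97, 105, 141, 123, 119, 140, 142, 142, 139, 127, 121, 119, 118, 109, 97, 126, 139, 137, 125, 117, 115, 123, 136, 148, 152, 153]
27 [128, 127, 117, 109, 106, 136, 129, 102, 106, 103, 99, 91, 89, 91, 94, 94, 88, 72, 84, 95, 99, 94, 93, 102, 115, 130, 136, 141, 146]
30 [128, 128, 119, 107, 111, 127, 125, 78, 63, 60, 62, 58, 55, 56, 53, 49, 47, 47, 52, 60, 64, 70, 83, 99, 121, 134, 118, 116, 122]
33 [129, 128, 118, 100, 113, 125, 133, 93, 69, 56, 48, 46, 48, 52, 55, 58, 57, 51, 44, 50, 55, 63, 87, 108, 121, 121, 94, 86, 99]
```

Run:
```python
from g import *
s,P,M=show()
for dx,dz in[(.006,.02),(.005,.006)]:
    Pt,Rm=place(dx,dz);print(rel(P,M,Pt,Rm))
```

```text
t 7.25 P [ 0.4608 -0.0335  0.1598] q [-0.7009  0.0537  1.9129  0.6529  1.636  -0.6617] F [-0.9857  1.1377 -2.8193] op 0.0256 gf 39.971022605895996
[[ 0.1066  0.988   0.1115]
 [ 0.6982 -0.1542  0.6991]
 [ 0.708   0.0033 -0.7062]]
(array([-0.0047, -0.0017,  0.0411,  0.0002, -0.0004,  0.0013]), np.float64(0.2))
(array([-0.0058, -0.0017,  0.0551,  0.0002, -0.0004,  0.0013]), np.float64(0.2))
```

```bash
python3 -m handwheel '[[1,-0.004,-0.001,0.02,0,0,0],[1,-0.004,-0.001,0.04,0,0,0],[1,-0.004,-0.001,0.04,0,0,0],[1,-0.004,-0.001,0.04,0,0,0],[1,-0.004,-0.001,0.04,0,0,0],[1,-0.004,-0.001,0.04,0,0,0]]' 40
python3 - <<'E'
from g import *
s,P,M=show()
for dx,dz in[(.006,.02),(.005,.006),(.004,.001)]:
    Pt,Rm=place(dx,dz);print(rel(P,M,Pt,Rm))
E
```

```text
t: 8.0
tool_pos: [0.4627, -0.0085, 0.1262]
orientation: [-1.914, -1.636, -0.792]
force: [3.8, -3.2, -26.2]
opening: 0.0258
gripper_force: 46.7
t 8.0 P [ 0.4627 -0.0085  0.1262] q [-0.6584  0.0748  1.9601  0.6681  1.5585 -0.67  ] F [  3.7673  -3.1836 -26.2169] op 0.0258 gf 46.654294319450855
[[ 0.11    0.9878  0.1098]
 [ 0.6988 -0.1555  0.6982]
 [ 0.7068 -0.0001 -0.7074]]
(array([ 0.0014,  0.0004, -0.0003, -0.0002,  0.0001,  0.0002]), np.float64(0.1))
(array([ 0.0004,  0.0004,  0.0137, -0.0002,  0.0001,  0.0002]), np.float64(0.1))
(array([-0.0006,  0.0004,  0.0187, -0.0002,  0.0001,  0.0002]), np.float64(0.1))
```

Run:
```python
from g import *
t=cam('top');sd=cam('side');s,P,M=st();print(P,np.array(s['force']),np.array(s['wrist_torque']),s['gripper_force'])
a=np.zeros((600,800,3),np.uint8)
c=P+M@np.array([.0015,0,.010]);W=np.c_[-M[:,0],M[:,1],-M[:,2]]
f=lambda x,y,z:c+W@(np.array([x,y,z])/1000)
segs=loop([f(-95,-13,8),f(30,-13,8),f(30,13,8),f(-95,13,8)])+loop([f(30,-9,7),f(55,-8,7),f(95,-8,1),f(95,8,1),f(55,8,7),f(30,9,7)])
for (p,x0,y0,w,h,X,Y,k) in [(t,235,190,60,45,0,0,6),(t,235,190,60,45,0,300,6),(sd,240,160,50,60,400,0,7)]:
    i=crop(p,x0,y0,w,h,k)
    if Y==0: draw(i,p,segs,x0,y0,k);draw(i,p,restsegs(SEAT,YAW),x0,y0,k,(0,255,0))
    i=i[:600-Y,:800-X];a[Y:Y+i.shape[0],X:X+i.shape[1]]=i
cv2.imwrite('pics/hov2.png',a)
```

```text
[ 0.4627 -0.0085  0.1262] [  3.2795  -3.4676 -27.1638] [-4.0924  0.4798 -0.6577] 46.641887314617634
```

View pics/hov2.png

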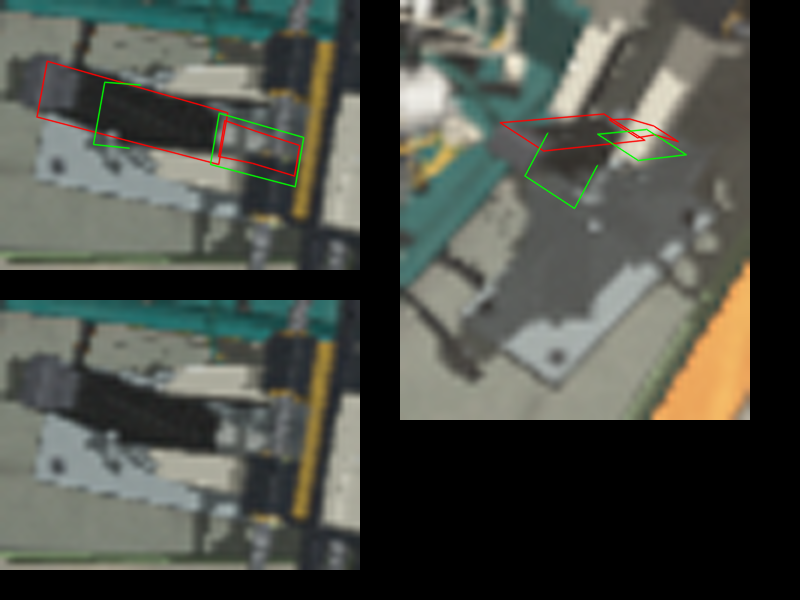

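```bash
python3 -m handwheel '[[1,0,0,-0.005,0,0,0],[1,0,0,-0.01,0,0,0],[1,0,0,-0.01,0,0,0]]' 40; python3 -m handwheel '[[1,0,0,-0.015,0,0,0],[1,0,0,-0.03,0,0,0],[1,0,0,-0.03,0,0,0],[1,0,0,-0.03,0,0,0]]' 40
python3 - <<'E'
from g import *
s,P,M=show();print(s['wrist_torque'])
t=cam('top');sd=cam('side')
a=np.zeros((600,800,3),np.uint8)
c=P+M@np.array([.0015,0,.010]);W=np.c_[-M[:,0],M[:,1],-M[:,2]]
f=lambda x,y,z:c+W@(np.array([x,y,z])/1000)
segs=loop([f(-95,-13,8),f(30,-13,8),f(30,13,8),f(-95,13,8)])+loop([f(30,-9,7),f(55,-8,7),f(95,-8,1),f(95,8,1),f(55,8,7),f(30,9,7)])
for (p,x0,y0,w,h,X,Y,k) in [(t,235,190,60,45,0,0,6),(t,235,190,60,45,0,300,6),(sd,240,145,50,42,400,0,7),(sd,240,145,50,42,400,300,7)]:
    i=crop(p,x0,y0,w,h,k)
    if Y==0: draw(i,p,segs,x0,y0,k)
    i=i[:600-Y,:800-X];a[Y:Y+i.shape[0],X:X+i.shape[1]]=i
cv2.imwrite('pics/hov3.png',a)
E
```

```text
t: 8.48
tool_pos: [0.4639, -0.0156, 0.1378]
orientation: [-1.91, -1.639, -0.801]
force: [0.5, 0.4, -3.1]
opening: 0.0257
gripper_force: 39.7
t: 8.98
tool_pos: [0.4594, -0.0365, 0.1569]
orientation: [-1.912, -1.637, -0.797]
force: [0.4, 0.2, -1.8]
opening: 0.0254
gripper_force: 39.7
t 8.97 P [ 0.4594 -0.0365  0.1569] q [-0.7077  0.059   1.9134  0.6505  1.6348 -0.6695] F [ 0.4291  0.2079 -1.8358] op 0.0254 gf 39.70755636692047
[[ 0.1073  0.9879  0.1122]
 [ 0.6978 -0.1552  0.6993]
 [ 0.7082  0.0033 -0.706 ]]
[-0.6809  0.0446 -0.0222]
```

View pics/hov3.png

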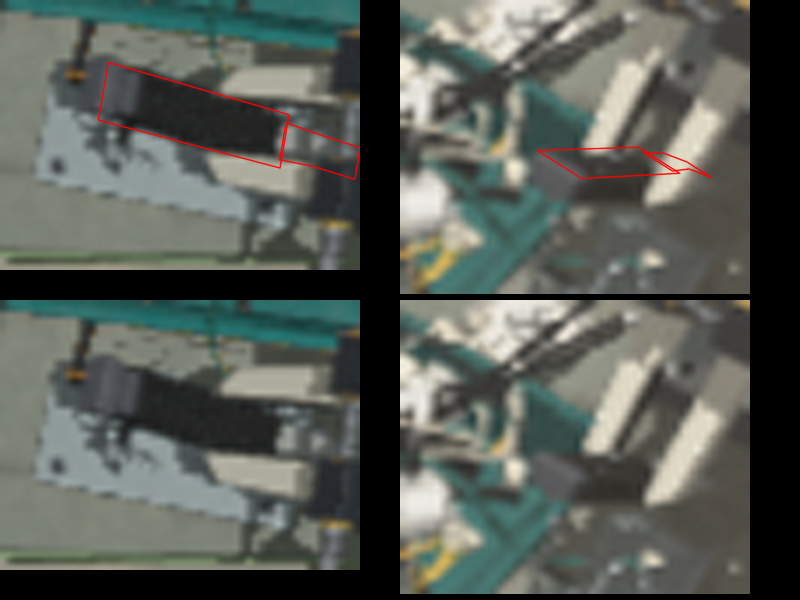

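```bash
python3 - <<'E'
from g import *
cam('top');s,P,M=st();print(s['t'],P,np.array(s['force']),s['wrist_torque'])
for dx,dz in[(.008,.024),(.008,.02),(.008,.014)]:
    Pt,Rm=place(dx,dz);print(rel(P,M,Pt,Rm))
E
python3 -m handwheel '[[1,0.002,0,0.01,0,0,0],[1,0.002,0,0.02,0,0,0],[1,0.002,0,0.025,0,0,0],[1,0.002,0,0.025,0,0,0],[1,0.002,0,0.025,0,0,0]]'
python3 - <<'E'
from g import *
s,P,M=show();print(s['wrist_torque']);Pt,Rm=place(0,0);print(restR(YAW).T@(P-Pt))
E
```

```text
9.125 [ 0.459  -0.036   0.1565] [-0.714   1.082  -1.9869] [-0.593   0.0127  0.0022]
(array([ 0.0015, -0.0003,  0.0367,  0.0001, -0.0007,  0.0009]), np.float64(0.2))
(array([ 0.0015, -0.0003,  0.0407,  0.0001, -0.0007,  0.0009]), np.float64(0.2))
(array([ 0.0015, -0.0003,  0.0467,  0.0001, -0.0007,  0.0009]), np.float64(0.2))
t: 9.75
tool_pos: [0.4624, -0.0175, 0.1407]
orientation: [-1.911, -1.638, -0.796]
force: [0.3, -0.4, -2.3]
opening: 0.0255
gripper_force: 39.7
t 9.75 P [ 0.4624 -0.0175  0.1407] q [-0.6745  0.0631  1.943   0.6638  1.59   -0.6663] F [ 0.3103 -0.3677 -2.3362] op 0.0255 gf 39.707443714141846
[[ 0.1071  0.988   0.1117]
 [ 0.6978 -0.1547  0.6994]
 [ 0.7082  0.0031 -0.706 ]]
[-0.6682  0.0289 -0.006 ]
[ 0.0085 -0.0007  0.0362]
```

```bash
for i in 1 2 3 4; do python3 -m handwheel '[[1,0,0,0.002,0,0,0],[1,0,0,0.004,0,0,0]]' | egrep 'pos|force'; done
python3 - <<'E'
from g import *
s,P,M=show();print(s['wrist_torque']);Pt,Rm=place(0,0);print(restR(YAW).T@(P-Pt))
E
```

```text
tool_pos: [0.4629, -0.0148, 0.1378]
force: [0.1, -0.3, -2.5]
gripper_force: 39.7
tool_pos: [0.4632, -0.0119, 0.1349]
force: [-2.0, -5.5, 2.8]
gripper_force: 43.2
tool_pos: [0.464, -0.0113, 0.1342]
force: [-20.7, -24.8, 25.6]
gripper_force: 67.9
tool_pos: [0.4645, -0.0109, 0.1337]
force: [-38.8, -44.0, 47.8]
gripper_force: 92.0
t 10.75 P [ 0.4645 -0.0109  0.1337] q [-0.6599  0.065   1.9531  0.6673  1.5682 -0.667 ] F [-38.7848 -43.9741  47.8469] op 0.0254 gf 92.025161460042
[[ 0.104   0.9882  0.1128]
 [ 0.7017 -0.1533  0.6957]
 [ 0.7048  0.0068 -0.7094]]
[0.4917 2.8847 3.249 ]
[ 0.0084 -0.0018  0.0265]
```

```bash
python3 -m handwheel '[[1,0,0,-0.006,0,0,0],[1,0,0,-0.014,0,0,0],[1,0,-0.004,-0.014,0,0,0],[1,0,-0.004,-0.014,0,0,0],[1,0,-0.004,-0.008,0,0,0],[1,0,-0.004,-0.008,0,0,0]]' | egrep 'pos|force'
python3 -c "
from g import *
s,P,M=st();Pt,Rm=place(0,0);print(restR(YAW).T@(P-Pt))"
for i in 1 2 3; do python3 -m handwheel '[[1,0,0,0.002,0,0,0],[1,0,0,0.004,0,0,0]]' | egrep 'pos|force'; done
python3 - <<'E'
from g import *
s,P,M=show();print(s['wrist_torque']);Pt,Rm=place(0,0);print(restR(YAW).T@(P-Pt),restR(YAW).T@s['force'])
E
```

```text
tool_pos: [0.4604, -0.0116, 0.1351]
force: [3.6, -3.2, -0.1]
gripper_force: 44.4
[0.0085 0.0021 0.0284]
tool_pos: [0.4618, -0.0104, 0.1338]
force: [-4.2, -20.1, 17.4]
gripper_force: 53.5
tool_pos: [0.4625, -0.0099, 0.1332]
force: [-20.9, -38.1, 39.2]
gripper_force: 82.5
tool_pos: [0.463, -0.0096, 0.1327]
force: [-41.0, -58.9, 64.4]
gripper_force: 109.3
t 12.25 P [ 0.463  -0.0096  0.1327] q [-0.66    0.0558  1.9634  0.6679  1.5622 -0.6702] F [-41.0449 -58.9439  64.4269] op 0.0255 gf 109.25466936081648
[[ 0.1019  0.9879  0.117 ]
 [ 0.704  -0.1547  0.6931]
 [ 0.7028  0.0118 -0.7112]]
[0.6791 3.2357 3.6723]
[ 0.0085 -0.0001  0.025 ] [-0.15   31.3188 91.2634]
```

```bash
python3 -m handwheel '[[1,0,0,-0.008,0,0,0],[1,0,0,-0.02,0,0,0],[1,0,0,-0.03,0,0,0],[1,0,0,-0.03,0,0,0]]' | egrep 'pos|force'
python3 - <<'E'
from g import *
M=restR(YAW)
t=cam('top');sd=cam('side')
t['frame']=cv2.imread('pics/top0.png')[:,:,::-1];sd['frame']=cv2.imread('pics/side0.png')[:,:,::-1]
a=np.zeros((600,800,3),np.uint8)
def segs(seat):
    f=lambda *v:np.array(seat)+M@(np.array(v)/1000)
    fl=loop([f(-95,-13,-8),f(-33,-13,-8),f(-33,13,-8),f(-95,13,-8)])
    wt=loop([f(-99,-13,15),f(-33,-13,15),f(-33,13,15),f(-99,13,15)])
    fk=[]
    for s in(-1,1): fk+=loop([f(21,15.5*s,17),f(33,15.5*s,17),f(33,15.5*s,-10),f(21,15.5*s,-10)])
    fk+=[(f(21,-15.5,-10),f(21,15.5,-10)),(f(33,-15.5,-10),f(33,15.5,-10))]
    return fl,wt,fk
seat=(.4655,-.002,.103)
for (p,x0,y0,w,h,X,Y,k,d) in [(t,242,196,46,32,0,0,9,0),(t,242,196,46,32,0,300,9,1),(sd,250,172,40,32,420,0,9,0),(sd,250,172,40,32,420,300,9,1)]:
    i=crop(p,x0,y0,w,h,k);i=np.clip((i.astype(float)-50)*1.5,0,255).astype(np.uint8)
    if d:
        for sg,c in zip(segs(seat),[(0,0,255),(0,255,255),(0,255,0)]): draw(i,p,sg,x0,y0,k,c)
    i=i[:600-Y,:800-X];a[Y:Y+i.shape[0],X:X+i.shape[1]]=i
cv2.imwrite('pics/rv2.png',a)
# longitudinal profile along slope centerline at horizontal coordinate, z=-8 plane
im=cv2.imread('pics/top0.png').max(2).astype(np.float32)
for y in(-18,-9,0,9,18):
    print(y,[int(cv2.getRectSubPix(im,(1,1),tuple(map(float,proj(t,np.array(seat)+M@np.array([x,y,-8])/1000))))[0,0]) for x in range(-115,60,4)])
E
```

```text
tool_pos: [0.4573, -0.0239, 0.1477]
force: [-0.3, 0.5, -2.4]
gripper_force: 39.7
-18 [110, 109, 108, 108, 106, 104, 109, 108, 112, 116, 112, 108, 105, 111, 114, 104, 95, 104, 132, 154, 137, 134, 146, 153, 153, 154, 155, 155, 149, 143, 144, 123, 124, 137, 140, 130, 125, 111, 92, 101, 121, 138, 146, 122]
-9 [124, 119, 117, 115, 121, 125, 125, 126, 128, 126, 124, 123, 124, 126, 125, 124, 127, 125, 127, 131, 129, 108, 86, 108, 147, 153, 153, 152, 152, 152, 153, 153, 150, 133, 68, 49, 84, 97, 84, 91, 127, 152, 150, 121]
0 [114, 118, 118, 120, 125, 134, 147, 171, 182, 184, 160, 129, 126, 128, 128, 128, 129, 129, 128, 132, 136, 124, 122, 121, 125, 130, 129, 129, 129, 127, 124, 124, 127, 112, 66, 56, 90, 115, 113, 105, 92, 96, 124, 149]
9 [128, 121, 119, 120, 124, 137, 154, 172, 175, 153, 134, 127, 124, 126, 126, 126, 125, 125, 126, 129, 136, 129, 86, 83, 108, 143, 146, 143, 147, 151, 151, 151, 148, 126, 66, 46, 87, 107, 74, 81, 108, 123, 122, 133]
18 [118, 102, 101, 108, 111, 108, 104, 114, 121, 112, 103, 107, 120, 123, 117, 114, 110, 118, 122, 127, 131, 101, 89, 101, 131, 154, 154, 149, 141, 123, 109, 124, 129, 111, 104, 111, 122, 109, 84, 83, 97, 126, 152, 152]
```

View pics/rv2.png

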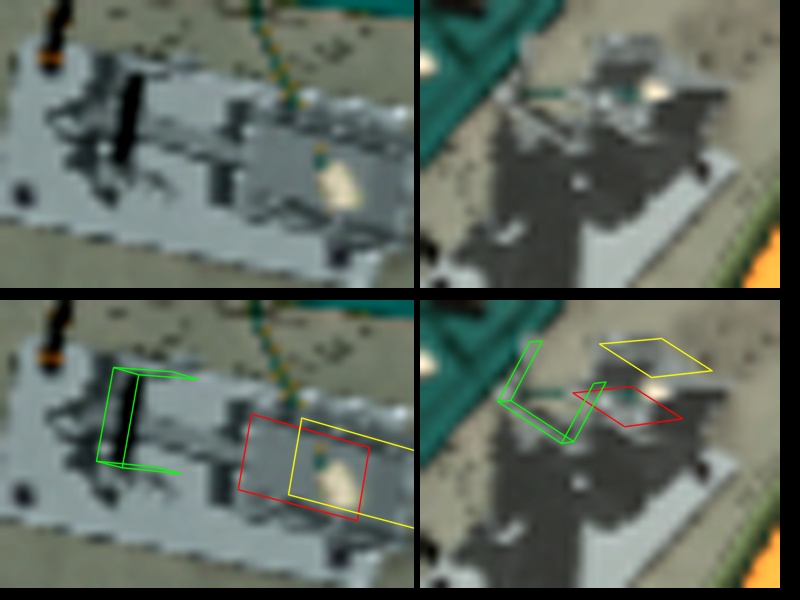

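The rest's model now fits with the seat at about (0.4655, -0.002). The floor edge is at crop (245,415), and the fork's base line in the side view runs (500,400)–(565,440). My earlier seat was about 12 mm too far up the slope, so a finger was landing on a prong. I'll redo the approach.

```bash
sed -i 's/^SEAT=.*;/SEAT=np.array([.4645,-.003,.103]);/' g.py
python3 - <<'E'
from g import *
s,P,M=show();Pt,Rm=place(0,0);print(restR(YAW).T@(P-Pt))
for dx,dz in[(.006,.05),(.006,.03)]:
    Pt,Rm=place(dx,dz);print(rel(P,M,Pt,Rm))
E
```

```text
t 12.85 P [ 0.4569 -0.0234  0.1472] q [-0.6905  0.0505  1.9428  0.657   1.61   -0.6693] F [ 1.094   0.6859 -2.0316] op 0.0258 gf 39.70761179924011
[[ 0.1077  0.988   0.1109]
 [ 0.6973 -0.1546  0.6999]
 [ 0.7087  0.002  -0.7055]]
[0.0177 0.0043 0.0363]
(array([-0.0116,  0.0042, -0.0137,  0.    , -0.0007,  0.0009]), np.float64(0.2))
(array([-0.0117,  0.0042,  0.0063,  0.    , -0.0007,  0.0009]), np.float64(0.2))
```

```bash
python3 -m handwheel '[[1,-0.012,0.004,-0.012,0,0,0],[1,-0.012,0.004,-0.012,0,0,0],[1,-0.012,0.004,0,0,0,0],[1,-0.012,0.004,0.006,0,0,0],[1,-0.012,0.004,0.006,0,0,0]]' | egrep 'pos|force'
python3 -c "
from g import *
s,P,M=st();Pt,Rm=place(0,0);print(restR(YAW).T@(P-Pt))"
for i in 1 2 3 ; do python3 -m handwheel '[[1,0,0,0.002,0,0,0],[1,0,0,0.004,0,0,0]]' | egrep 'pos|force'; done
python3 - <<'E'
from g import *
s,P,M=show();print(s['wrist_torque']);Pt,Rm=place(0,0);print(restR(YAW).T@(P-Pt),restR(YAW).T@s['force'])
E
```

```text
tool_pos: [0.46, -0.0276, 0.1342]
force: [-0.3, -0.4, -3.2]
gripper_force: 39.7
[0.0059 0.0006 0.0297]
tool_pos: [0.4611, -0.0258, 0.1322]
force: [0.6, 0.0, -2.7]
gripper_force: 39.7
tool_pos: [0.4615, -0.023, 0.1292]
force: [0.2, -0.4, -2.9]
gripper_force: 39.7
tool_pos: [0.4619, -0.0202, 0.1263]
force: [-0.4, 0.2, -3.3]
gripper_force: 39.7
t 14.22 P [ 0.4619 -0.0202  0.1263] q [-0.6792  0.0892  1.9458  0.6616  1.5699 -0.6872] F [-0.3543  0.2489 -3.26  ] op 0.0255 gf 39.707597494125366
[[ 0.1073  0.9879  0.1117]
 [ 0.6978 -0.1549  0.6994]
 [ 0.7082  0.003  -0.706 ]]
[-0.6383  0.0143 -0.0321]
[ 0.0057 -0.0001  0.0188] [-2.1705  0.3889 -2.4398]
```

```bash
for i in 1 2 3 4; do python3 -m handwheel '[[1,0,0,0.002,0,0,0],[1,0,0,0.004,0,0,0]]' | egrep 'pos|force'; done
python3 - <<'E'
from g import *
s,P,M=st();print(s['wrist_torque']);Pt,Rm=place(0,0);print(restR(YAW).T@(P-Pt),restR(YAW).T@s['force'])
E
```

```text
tool_pos: [0.4624, -0.0173, 0.1235]
force: [-1.0, 0.4, -2.8]
gripper_force: 39.7
tool_pos: [0.4628, -0.0146, 0.1207]
force: [1.0, -0.5, -1.5]
gripper_force: 39.7
tool_pos: [0.4632, -0.0117, 0.1178]
force: [-0.3, 0.0, -1.8]
gripper_force: 39.7
tool_pos: [0.4637, -0.009, 0.115]
force: [0.4, -0.7, -2.2]
gripper_force: 39.7
[-0.672  -0.0004  0.0359]
[ 0.0057 -0.0001  0.0027] [-1.9675 -0.5507 -1.0902]
```

```bash
for i in 1 2 3; do python3 -m handwheel '[[1,0,0,0.001,0,0,0],[1,0,0,0.001,0,0,0]]' | egrep 'force: \['; done
python3 - <<'E'
from g import *
s,P,M=st();print(s['wrist_torque']);Pt,Rm=place(0,0);print(restR(YAW).T@(P-Pt),restR(YAW).T@s['force'])
E
```

```text
force: [-0.0, 0.4, -2.6]
force: [0.0, -1.1, -1.6]
force: [-4.0, -4.1, 3.0]
[-0.5     0.3721  0.391 ]
[ 0.0058 -0.0002  0.0006] [-1.2234  3.2882  5.4297]
```

```bash
python3 -m handwheel '[[0.1,0,0,0,0,0,0],[0.1,0,0,0,0,0,0],[0.1,0,0,0,0,0,0],[0.1,0,0,0,0,0,0],[0.1,0,0,-0.01,0,0,0],[0.1,0,0,-0.04,0,0,0],[0.1,0,0,-0.09,0,0,0],[0.1,0,0,-0.15,0,0,0],[0.1,0,0,-0.15,0,0,0]]' 40
python3 - <<'E'
from g import *
s,P,M=show()
t=cam('top','sea_t.png');sd=cam('side','sea_s.png')
a=np.zeros((600,800,3),np.uint8)
Mr=restR(YAW);W=np.c_[-Mr[:,0],-Mr[:,1],Mr[:,2]];c=SEAT
f=lambda x,y,z:c+W@(np.array([x,y,z])/1000)
segs=loop([f(-95,-13,8),f(30,-13,8),f(30,13,8),f(-95,13,8)])+loop([f(30,-9,7),f(55,-8,7),f(95,-8,1),f(95,8,1),f(55,8,7),f(30,9,7)])+loop([f(-95,-13,-8),f(-95,13,-8),f(-95,13,8),f(-95,-13,8)])
for (p,x0,y0,w,h,X,Y,k) in [(t,240,195,50,32,0,0,8),(t,240,195,50,32,0,300,8),(sd,245,160,48,37,405,0,8),(sd,245,160,48,37,405,300,8)]:
    i=crop(p,x0,y0,w,h,k)
    if Y: draw(i,p,segs,x0,y0,k)
    i=i[:600-Y,:800-X];a[Y:Y+i.shape[0],X:X+i.shape[1]]=i
cv2.imwrite('pics/sea.png',a)
g=t['frame'].astype(int).max(2)
print('longitudinal along top face centre (wedge x)',[(x,int(cv2.getRectSubPix(g.astype(np.float32),(1,1),tuple(map(float,proj(t,f(x,0,8)))))[0,0])) for x in range(-110,100,4)])
for x in(-70,-50,-10,15): print(x,[int(cv2.getRectSubPix(g.astype(np.float32),(1,1),tuple(map(float,proj(t,f(x,y,8)))))[0,0]) for y in range(-24,25,2)])
E
```

```text
t: 17.1
tool_pos: [0.4487, -0.1159, 0.2226]
orientation: [-1.918, -1.642, -0.799]
force: [-0.1, 0.1, 0.6]
opening: 0.0419
gripper_force: 0.0
t 17.1 P [ 0.4487 -0.1159  0.2226] q [-0.8307  0.0774  1.761   0.6077  1.804  -0.6872] F [-0.1145  0.1093  0.5872] op 0.0419 gf 0.0
[[ 0.1056  0.9875  0.1174]
 [ 0.7013 -0.1576  0.6952]
 [ 0.705   0.009  -0.7092]]
longitudinal along top face centre (wedge x) [(-110, 73), (-106, 68), (-102, 73), (-98, 79), (-94, 95), (-90, 94), (-86, 86), (-82, 80), (-78, 83), (-74, 78), (-70, 56), (-66, 43), (-62, 40), (-58, 41), (-54, 39), (-50, 38), (-46, 35), (-42, 36), (-38, 37), (-34, 37), (-30, 37), (-26, 37), (-22, 37), (-18, 38), (-14, 39), (-10, 38), (-6, 37), (-2, 38), (2, 38), (6, 37), (10, 36), (14, 37), (18, 36), (22, 38), (26, 66), (30, 127), (34, 149), (38, 150), (42, 148), (46, 148), (50, 147), (54, 146), (58, 145), (62, 144), (66, 145), (70, 142), (74, 143), (78, 144), (82, 145), (86, 142), (90, 130), (94, 123), (98, 127)]
-70 [155, 155, 156, 157, 157, 139, 95, 48, 39, 45, 54, 58, 56, 54, 56, 56, 55, 53, 59, 91, 128, 130, 133, 132, 128]
-50 [115, 116, 116, 112, 102, 93, 79, 49, 39, 37, 38, 38, 38, 38, 38, 38, 37, 38, 47, 68, 104, 121, 121, 130, 134]
-10 [156, 155, 154, 157, 148, 122, 71, 41, 35, 38, 37, 36, 38, 38, 36, 37, 38, 39, 68, 109, 158, 160, 149, 126, 130]
15 [153, 142, 131, 128, 131, 101, 59, 43, 37, 37, 37, 36, 37, 39, 38, 37, 37, 42, 56, 101, 133, 149, 154, 140, 110]
```

View pics/sea.png

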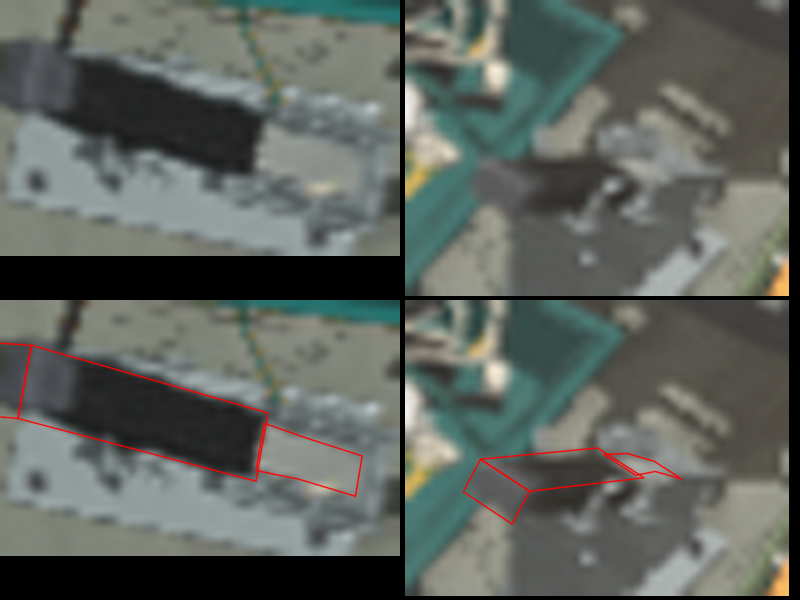

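The wedge sits fully home: in the top crop its black/steel edge at (262,415) lies on the model, and the side view agrees. Next I'll regrasp it from above the slope.

```bash
cat >> g.py <<'E'
def grab(rx,seat=None):
    seat=SEAT if seat is None else seat
    M=restR(YAW);return seat+M[:,0]*(rx-.005),np.c_[-M[:,2],-M[:,1],-M[:,0]]
E
python3 - <<'E'
from g import *
s,P,M=st();print(P)
Rd=fr([0,0,-1],-restR(YAW)[:,1])
print(rel(P,M,[.45,-.02,.36],Rd))
for x in(.15,.06):
    Pt,Rm=grab(x);print(Pt,rel(P,M,Pt,Rm))
E
```

```text
[ 0.4474 -0.1126  0.2191]
(array([ 0.1646, -0.0113, -0.0346,  0.0011, -0.2503,  0.0006]), np.float64(45.0))
[0.4805 0.0983 0.2055] (array([ 0.1411, -0.0002,  0.1606,  0.0013, -0.5003,  0.0002]), np.float64(90.0))
[0.4706 0.0354 0.1419] (array([ 0.0511, -0.0005,  0.1606,  0.0013, -0.5003,  0.0002]), np.float64(90.0))
```

```bash
python3 -m handwheel '[[0.1,0.165,-0.011,-0.035,0,-0.25,0],[0.1,0.165,-0.011,-0.035,0,-0.25,0],[0.1,0.165,-0.011,-0.035,0,-0.25,0],[0.1,0.165,-0.011,-0.035,0,-0.25,0],[0.1,0.165,-0.011,-0.035,0,-0.25,0],[0.1,0.22,0,0.05,0,-0.5,0],[0.1,0.22,0,0.05,0,-0.5,0],[0.1,0.22,0,0.05,0,-0.5,0],[0.1,0.22,0,0.05,0,-0.5,0],[0.1,0.141,0,0.16,0,-0.5,0],[0.1,0.141,0,0.16,0,-0.5,0],[0.1,0.141,0,0.16,0,-0.5,0],[0.1,0.141,0,0.16,0,-0.5,0],[0.1,0.141,0,0.16,0,-0.5,0]]'
python3 - <<'E'
from g import *
s,P,M=show()
for x in(.15,.10,.06):
    Pt,Rm=grab(x);print(rel(P,M,Pt,Rm))
E
```

```text
t: 18.95
tool_pos: [0.4815, 0.0982, 0.2086]
orientation: [1.917, 1.633, -0.783]
force: [-0.1, 0.2, 1.1]
opening: 0.0416
gripper_force: 0.0
t 18.95 P [0.4815 0.0982 0.2086] q [ 0.5124  0.2952  1.5408 -0.6071  1.8051  0.6819] F [-0.078   0.2283  1.101 ] op 0.0416 gf 0.0
[[ 0.1153  0.9877 -0.1057]
 [ 0.7007 -0.1563 -0.6961]
 [-0.7041  0.0062 -0.7101]]
(array([ 0.0021, -0.001 ,  0.0022,  0.0014, -0.0014, -0.0013]), np.float64(0.4))
(array([ 0.0019, -0.0012,  0.0522,  0.0014, -0.0014, -0.0013]), np.float64(0.4))
(array([ 0.0018, -0.0014,  0.0922,  0.0014, -0.0014, -0.0013]), np.float64(0.4))
```

```bash
python3 -m handwheel '[[0.1,0.001,-0.001,0.02,0,0,0],[0.1,0.001,-0.001,0.05,0,0,0],[0.1,0.001,-0.001,0.075,0,0,0],[0.1,0.001,-0.001,0.091,0,0,0],[0.1,0.001,-0.001,0.091,0,0,0],[0.1,0.001,-0.001,0.091,0,0,0]]' | egrep 'pos|force'
python3 - <<'E'
from g import *
s,P,M=show();Pt,Rm=grab(.06);print(rel(P,M,Pt,Rm))
E
python3 -m handwheel '[[1,0,0,0,0,0,0],[1,0,0,0,0,0,0],[1,0,0,0,0,0,0],[1,0,0,0,0,0,0],[1,0,0,0,0,0,0]]' 55
python3 - <<'E'
from g import *
s,P,M=show();Pt,Rm=grab(.06);print(rel(P,M,Pt,Rm))
E
```

```text
tool_pos: [0.4705, 0.0364, 0.142]
force: [-0.2, 0.2, 0.0]
gripper_force: 0.0
t 19.7 P [0.4705 0.0364 0.142 ] q [ 0.43    0.2706  1.704  -0.6327  1.6479  0.697 ] F [-0.227   0.2186  0.0006] op 0.0421 gf 0.0
[[ 0.1132  0.9879 -0.1057]
 [ 0.7001 -0.1548 -0.6971]
 [-0.7051  0.0049 -0.7091]]
(array([-0.0006,  0.0002,  0.0007,  0.0015, -0.0009, -0.0007]), np.float64(0.3))
t: 20.32
tool_pos: [0.4699, 0.0363, 0.1411]
orientation: [1.914, 1.635, -0.787]
force: [-0.1, 5.8, 5.0]
opening: 0.026
gripper_force: 54.9
t 20.32 P [0.4699 0.0363 0.1411] q [ 0.4302  0.2714  1.7052 -0.6325  1.6472  0.6972] F [-0.0913  5.8401  5.0084] op 0.026 gf 54.90288197994232
[[ 0.112   0.988  -0.1064]
 [ 0.6999 -0.1544 -0.6974]
 [-0.7054  0.0037 -0.7088]]
(array([-0.0011,  0.0008, -0.0001,  0.0013, -0.0008, -0.0004]), np.float64(0.3))
```

```bash
python3 -m handwheel '[[1,-0.004,0,0,0,0,0],[1,-0.012,0,0,0,0,0],[1,-0.03,0,0,0,0,0],[1,-0.06,0,0,0,0,0],[1,-0.09,0,0,0,0,0],[1,-0.09,0,-0.05,0,0,0],[1,-0.09,0,-0.1,0,0,0],[1,-0.09,0,-0.1,0,0,0]]' 55
cat >> g.py <<'E'
CY=np.radians(-2.9)
def up(p,z,dx=0,dy=0): # tool pointing down, tip over p
    M=zrot(CY);return np.array([p[0],p[1],z])+M@np.array([dx,dy,0]),fr([0,0,-1],-M[:,1])
E
python3 - <<'E'
from g import *
t=cam('top');sd=cam('side')
for p,n in((t,'top0'),(sd,'side0')):
    im=cv2.imread('pics/%s.png'%n).max(2).astype(np.float32)
    o=np.array([.4676,-.2625,.076]);M=zrot(CY)
    G=lambda x,y,z=0:int(cv2.getRectSubPix(im,(1,1),tuple(map(float,proj(p,o+M@np.array([x,y,z])/1000))))[0,0])
    for y in(50,45,40,20,0,-20,-40,-45,-50): print(n,y,[G(x,y) for x in range(-18,19,2)])
    print('along',[[ (y,G(x,y)) for y in range(-80,81,4)] for x in(-2,)])
s,P,M=show()
print(rel(P,M,*up((.4699,-.217),.30)))
E
```

```text
t: 21.32
tool_pos: [0.4717, 0.0443, 0.2774]
orientation: [1.914, 1.635, -0.781]
force: [-0.2, 0.9, -2.4]
opening: 0.0258
gripper_force: 55.0
top0 50 [161, 174, 184, 195, 207, 207, 181, 139, 106, 105, 118, 135, 149, 151, 147, 144, 144, 146, 145]
top0 45 [193, 198, 190, 196, 203, 206, 182, 143, 100, 109, 122, 138, 146, 146, 137, 142, 147, 151, 150]
top0 40 [192, 201, 176, 193, 204, 206, 184, 148, 95, 106, 122, 136, 145, 147, 140, 145, 152, 153, 152]
top0 20 [151, 157, 181, 204, 215, 218, 218, 215, 196, 173, 159, 154, 154, 154, 150, 146, 144, 141, 138]
top0 0 [197, 189, 182, 194, 206, 217, 217, 212, 203, 172, 155, 152, 151, 147, 140, 147, 152, 151, 182]
top0 -20 [151, 188, 200, 208, 217, 218, 217, 215, 195, 173, 158, 153, 153, 152, 148, 143, 141, 143, 146]
top0 -40 [178, 196, 200, 199, 204, 209, 184, 147, 107, 107, 117, 135, 145, 147, 143, 148, 151, 150, 150]
top0 -45 [153, 167, 162, 184, 200, 206, 185, 151, 102, 107, 120, 135, 144, 146, 136, 130, 127, 125, 126]
top0 -50 [104, 114, 135, 176, 208, 206, 187, 156, 105, 104, 120, 133, 143, 148, 137, 136, 141, 151, 156]
along [[(-80, 115), (
[... 1473 characters left out ...]
 (-56, 145), (-52, 142), (-48, 131), (-44, 137), (-40, 138), (-36, 132), (-32, 169), (-28, 192), (-24, 207), (-20, 207), (-16, 201), (-12, 201), (-8, 192), (-4, 200), (0, 205), (4, 207), (8, 200), (12, 200), (16, 192), (20, 202), (24, 205), (28, 204), (32, 184), (36, 148), (40, 136), (44, 136), (48, 138), (52, 141), (56, 144), (60, 163), (64, 168), (68, 132), (72, 94), (76, 90), (80, 90)]]
t 21.43 P [0.4701 0.0424 0.2743] q [ 0.4396  0.1389  1.5976 -0.6545  1.8464  0.5573] F [ 0.0696 -1.8424 -2.7869] op 0.0259 gf 54.99962389469147
[[ 0.1108  0.988  -0.1075]
 [ 0.6993 -0.1543 -0.6979]
 [-0.7062  0.0021 -0.708 ]]
(array([-0.1996,  0.0399,  0.1628,  0.1828,  0.2019,  0.4406]), np.float64(93.2))
```

```bash
python3 -m handwheel '[[1,-0.200,0.040,0.163,0.183,0.202,0.441],[1,-0.200,0.040,0.163,0.183,0.202,0.441],[1,-0.200,0.040,0.163,0.183,0.202,0.441],[1,-0.200,0.040,0.163,0.183,0.202,0.441],[1,-0.200,0.040,0.163,0.183,0.202,0.441],[1,-0.200,0.040,0.163,0.183,0.202,0.441],[1,-0.200,0.040,0.163,0.183,0.202,0.441],[1,-0.200,0.040,0.163,0.183,0.202,0.441],[1,-0.200,0.040,0.163,0.183,0.202,0.441],[1,-0.200,0.040,0.163,0.183,0.202,0.441],[1,-0.200,0.040,0.163,0.183,0.202,0.441],[1,-0.200,0.040,0.163,0.183,0.202,0.441]]' 55
cat >> g.py <<'E'
SL=np.array([.4687,-.2175]);SR=np.array([.4641,-.3074])
E
python3 - <<'E'
from g import *
t=cam('top');sd=cam('side')
s,P,M=show()
print(rel(P,M,*up(SL,.245)))
for p in(t,sd):
    for r in robot.regions_of(p,'wedge_tip')[:2]+robot.regions_of(p,'wedge_center')[:2]:
        m=r['mask'];ys,xs=np.nonzero(m);print(r['conf'],r['rect'],len(xs))
    print('pred tip',proj(p,P+M@[0,0,.15]),'top of handle',proj(p,P+M@[0,0,.014]))
np.save('s.npy',sd['frame'])
u,v=proj(sd,P+M@[0,0,.15]);u,v=int(u),int(v)
print(sd['frame'].max(2)[v-20:v+8:2,u-14:u+16:2])
E
```

```text
t: 22.92
tool_pos: [0.4699, -0.2168, 0.3002]
orientation: [-3.14, 0.079, 0.001]
force: [0.8, -0.2, -2.7]
opening: 0.0257
gripper_force: 55.0
t 23.02 P [ 0.4702 -0.2167  0.3005] q [-0.5315 -0.1121  1.6095  0.0008  1.6441  1.09  ] F [ 0.4427  0.7025 -1.6102] op 0.026 gf 54.9991250038147
[[ 0.9987 -0.0506  0.0004]
 [-0.0506 -0.9987  0.0007]
 [ 0.0003 -0.0007 -1.    ]]
(array([-0.0014,  0.0009,  0.0555, -0.0002, -0.0001, -0.    ]), np.float64(0.0))
pred tip [338.9357 208.9495] top of handle [350.6868 204.1101]
0.6 [292.3, 101.6, 303.5, 133.5] 118
0.75 [292.6, 126.8, 311.4, 163.3] 256
0.69 [293.6, 102.5, 297.2, 129.2] 101
pred tip [293.5486 133.141 ] top of handle [297.1255 107.2182]
[[101 166 174 190 118  90  99  55  49  50  50 142 135 143 145]
 [163 114 157 183 154 143 137  75  49  49  65 136 142 144 144]
 [152 151 123 106 151 150 151  83  50  51  84 127 146 145 160]
 [153 151 151 160 149 148 152  63  51  51 155 138  86 104 136]
 [154 146 157 155 152 152 152  59  50  51 161 223 212 137  87]
 [149 143 148 152 152 153 152  68  51  91  93  94 106 148 148]
 [153 150 144 152 150 148 121 104 103 109 150 153  89  89  95]
 [149 150 143 154 150  85  80 101 101 143 148 152 147 148 150]
 [152 155 152 150  82  70 147  97  96 102 189 146 174 175 211]
 [154 157 149  68 144 150 146  99 149 175 158 170 160 160 234]
 [153 109  75 150 151 152 145 103 170 176 177 166 106 247 148]
 [ 94 137 153 153 141  99  94  95  93 111 175 225 249 153 151]
 [135 154 153 105  96  92 122 129  96  95  98 249 219 245 146]
 [152 157 145 100 161 124 100 104  95  97 245 248 150 161 120]]
```

```bash
python3 -m handwheel '[[1,-0.0015,0.001,0.03,0,0,0],[1,-0.0015,0.001,0.06,0,0,0],[1,-0.0015,0.001,0.07,0,0,0],[1,-0.0015,0.001,0.072,0,0,0],[1,-0.0015,0.001,0.072,0,0,0]]' 60 | egrep 'pos|force'
for i in 1 2 3 ; do python3 -m handwheel '[[1,0,0,0.0015,0,0,0],[1,0,0,0.003,0,0,0]]' | egrep 'pos|force: \['; done
```

```text
tool_pos: [0.4691, -0.2184, 0.2302]
force: [0.4, 0.1, -1.7]
gripper_force: 60.0
tool_pos: [0.4689, -0.2183, 0.2266]
force: [-0.3, 0.5, -2.4]
tool_pos: [0.4689, -0.2182, 0.2244]
force: [-5.1, 3.2, 13.1]
tool_pos: [0.4693, -0.2183, 0.2241]
force: [-7.3, 5.7, 29.6]
```

```bash
python3 -m handwheel '[[1,0,0,-0.006,0,0,0],[1,-0.003,0,-0.007,0,0,0],[1,-0.003,0,-0.007,0,0,0],[1,-0.003,0,-0.004,0,0,0]]' | egrep 'pos|force: \['
for i in 1 2 3 ; do python3 -m handwheel '[[1,0,0,0.0015,0,0,0],[1,0,0,0.003,0,0,0]]' | egrep 'pos|force: \['; done
```

```text
tool_pos: [0.4654, -0.2179, 0.2234]
force: [-0.3, -0.4, -2.2]
tool_pos: [0.4654, -0.2178, 0.2204]
force: [0.2, -0.7, -2.0]
tool_pos: [0.4656, -0.2179, 0.2178]
force: [-0.4, 0.0, -2.3]
tool_pos: [0.4657, -0.218, 0.2153]
force: [-1.2, 0.5, 5.7]
```

```bash
for i in 1 2 3; do python3 -m handwheel '[[1,-0.00015,0,0.001,0,0,0],[1,-0.0003,0,0.0022,0,0,0]]' | egrep 'pos|force: \['; done
cat >> g.py <<'E'
def gaps():
    """end gaps from the white flange: outer edges in side+top pictures vs first shots"""
    from scipy.ndimage import map_coordinates as mc
    o=np.array([.4664,-.2625,.076]);M=zrot(CY);res=[]
    for n in('top','side'):
        p=cam(n);ref=cv2.imread('pics/%s0.png'%n)[:,:,::-1].mean(2);im=p['frame'].astype(float).mean(2)
        xs=np.arange(-26,14,.5);row=[]
        for ys in(range(57,65,1),range(20,31,1),range(-30,-19,1),range(-64,-56,1)):
            def pr(I):
                q=np.array([[proj(p,o+M@np.array([x,y,0])/1000) for x in xs] for y in ys]).mean(0) if 0 else None
                return np.mean([[I_ for I_ in mc(I,np.array([proj(p,o+M@np.array([x,y,0])/1000)[::-1] for x in xs]).T,order=1)] for y in ys],0)
            a,b=pr(ref),pr(im)
            # outermost crossing of the white edge toward -x and seam edge
            row.append((a[::4].round().astype(int).tolist(),b[::4].round().astype(int).tolist()))
        res.append(row)
    return res
E
python3 - <<'E'
from g import *
for n,r in zip(('top','side'),gaps()):
    for k,(a,b) in zip((60,25,-25,-60),r): print(n,k,'\n',a,'\n',b)
s,P,M=st();print(P,np.array(s['force']))
E
```

```text
tool_pos: [0.4657, -0.2181, 0.2144]
force: [-3.9, 1.8, 13.4]
tool_pos: [0.4655, -0.2182, 0.213]
force: [-5.0, 2.0, 13.8]
tool_pos: [0.4652, -0.2184, 0.2109]
force: [-5.5, 1.9, 14.0]
top 60 
 [97, 98, 97, 96, 93, 110, 134, 154, 182, 209, 204, 197, 187, 161, 144, 137, 142, 145, 143, 121] 
 [86, 89, 90, 89, 88, 87, 87, 100, 104, 101, 99, 87, 67, 66, 66, 66, 69, 71, 73, 72]
top 25 
 [126, 131, 133, 136, 142, 164, 177, 182, 202, 214, 215, 213, 205, 184, 164, 151, 150, 149, 147, 138] 
 [169, 172, 171, 169, 166, 162, 156, 148, 141, 133, 122, 114, 107, 98, 92, 86, 82, 80, 78, 78]
top -25 
 [97, 97, 101, 110, 135, 167, 197, 188, 194, 213, 214, 212, 207, 182, 162, 150, 149, 150, 149, 146] 
 [98, 96, 88, 77, 89, 97, 101, 104, 115, 120, 109, 96, 86, 81, 81, 83, 86, 90, 95, 103]
top -60 
 [102, 103, 103, 103, 103, 106, 119, 148, 182, 206, 204, 197, 187, 170, 155, 144, 142, 141, 139, 127] 
 [102, 101, 85, 73, 70, 80, 86, 81, 81, 81, 80, 80, 80, 80, 80, 80, 81, 84, 88, 90]
side 60 
 [143, 151, 167, 175, 167, 165, 189, 219, 231, 221, 198, 176, 162, 159, 160, 162, 162, 157, 144, 133] 
 [148, 153, 149, 136, 129, 130, 133, 136, 135, 128, 119, 110, 101, 95, 93, 92, 92, 92, 91, 90]
side 25 
 [226, 210, 204, 205, 192, 190, 213, 234, 242, 245, 242, 234, 215, 192, 176, 171, 168, 161, 150, 144] 
 [232, 227, 225, 213, 178, 146, 137, 137, 139, 140, 135, 118, 103, 99, 99, 98, 97, 98, 98, 97]
side -25 
 [143, 165, 202, 224, 199, 174, 189, 224, 242, 240, 233, 226, 211, 189, 174, 171, 172, 172, 171, 170] 
 [146, 169, 205, 225, 199, 167, 161, 177, 191, 190, 166, 150, 145, 137, 126, 115, 119, 125, 123, 100]
side -60 
 [143, 142, 142, 141, 142, 150, 179, 207, 217, 218, 213, 199, 178, 161, 154, 154, 157, 157, 151, 143] 
 [145, 144, 143, 142, 144, 153, 183, 211, 220, 221, 216, 202, 181, 164, 157, 156, 160, 159, 153, 145]
[ 0.4652 -0.2184  0.2107] [-4.3796  2.0647 12.7417]
```

```bash
python3 -m handwheel '[[1,-0.0002,0,0.001,0,0,0],[1,-0.0004,0,0.0022,0,0,0]]' | egrep 'pos|force: \['
python3 -m handwheel '[[1,0,0,-0.01,0,0,0],[1,0,0,-0.03,0,0,0],[1,0,0,-0.035,0,0,0],[1,0.001,0.05,-0.035,0,0,0],[1,0.001,0.09,-0.035,0,0,0],[1,0.001,0.09,-0.030,0,0,0],[1,0.001,0.09,-0.025,0,0,0],[1,0.001,0.09,-0.025,0,0,0]]' | egrep 'pos|force: \['
python3 - <<'E'
from g import *
s,P,M=st();print(s['t'],P,rel(P,M,*up(SR,.225,-.0032)))
E
```

```text
tool_pos: [0.4649, -0.2185, 0.2088]
force: [-4.9, 1.1, 13.9]
tool_pos: [0.4604, -0.3066, 0.2302]
force: [0.4, 0.1, -2.3]
27.95 [ 0.4604 -0.3066  0.2302] (array([ 0.0006,  0.0006,  0.0052, -0.0006, -0.    , -0.0003]), np.float64(0.1))
```

```bash
python3 -m handwheel '[[1,0.0003,0,0.004,0,0,0],[1,0.0003,0,0.008,0,0,0],[1,0.0003,0,0.011,0,0,0]]' | egrep 'pos|force: \['
for i in 1 2 3; do python3 -m handwheel '[[1,-0.0001,0,0.0012,0,0,0],[1,-0.0002,0,0.0024,0,0,0]]' | egrep 'pos|force: \['; done
```

```text
tool_pos: [0.4608, -0.3075, 0.2197]
force: [-0.0, 0.5, -3.1]
tool_pos: [0.4607, -0.3078, 0.2177]
force: [0.7, 0.4, -2.1]
tool_pos: [0.4608, -0.3079, 0.2155]
force: [1.5, 0.5, -1.1]
tool_pos: [0.4608, -0.308, 0.2139]
force: [1.2, 0.1, 7.2]
```

```bash
for i in 1 2; do python3 -m handwheel '[[1,-0.0002,0,0.0012,0,0,0],[1,-0.0004,0,0.0024,0,0,0],[1,-0.0006,0,0.0036,0,0,0],[1,-0.0008,0,0.0048,0,0,0],[1,-0.001,0,0.006,0,0,0],[1,-0.0011,0,0.0072,0,0,0]]' | egrep 'pos|force: \['; done
```

```text
tool_pos: [0.46, -0.3084, 0.2077]
force: [0.3, -0.1, 9.6]
tool_pos: [0.459, -0.3086, 0.2006]
force: [0.5, 0.1, 9.2]
```

```bash
python3 -m handwheel '[[1,-0.0002,0,0.0012,0,0,0],[1,-0.0004,0,0.0024,0,0,0],[1,-0.0004,0,0.0026,0,0,0]]' | egrep 'pos|force: \['
python3 -m handwheel '[[1,0,0,-0.012,0,0,0],[1,0,0,-0.034,0,0,0],[1,0,0,-0.042,0,0,0],[1,0.001,-0.05,-0.042,0,0,0],[1,0.001,-0.09,-0.042,0,0,0],[1,0.001,-0.09,-0.035,0,0,0],[1,0.001,-0.09,-0.03,0,0,0],[1,0.001,-0.09,-0.03,0,0,0]]' | egrep 'pos|force: \['
python3 - <<'E'
from g import *
s,P,M=st();print(s['t'],P,rel(P,M,*up(SL,.220,-.0032-.0016)))
for n,r in zip(('top','side'),gaps()):
    for k,(a,b) in zip((60,25,-25,-60),r):
        if n=='side' or k<0: print(n,k,'\n',a,'\n',b)
E
```

```text
tool_pos: [0.4586, -0.3086, 0.1979]
force: [1.2, -0.6, 8.8]
tool_pos: [0.4627, -0.2184, 0.2248]
force: [1.0, 0.2, -1.7]
31.95 [ 0.4627 -0.2184  0.2248] (array([ 0.0011, -0.0012,  0.0048, -0.0004,  0.0002, -0.0009]), np.float64(0.2))
top -25 
 [97, 97, 101, 110, 135, 167, 197, 188, 194, 213, 214, 212, 207, 182, 162, 150, 149, 150, 149, 146] 
 [103, 125, 157, 185, 158, 118, 76, 80, 95, 116, 122, 120, 112, 111, 118, 132, 142, 150, 153, 158]
top -60 
 [102, 103, 103, 103, 103, 106, 119, 148, 182, 206, 204, 197, 187, 170, 155, 144, 142, 141, 139, 127] 
 [98, 90, 68, 59, 74, 81, 84, 81, 80, 81, 83, 82, 80, 80, 80, 80, 80, 80, 81, 81]
side 60 
 [143, 151, 167, 175, 167, 165, 189, 219, 231, 221, 198, 176, 162, 159, 160, 162, 162, 157, 144, 133] 
 [170, 182, 160, 135, 129, 132, 135, 135, 131, 120, 108, 99, 94, 93, 93, 93, 93, 93, 92, 92]
side 25 
 [226, 210, 204, 205, 192, 190, 213, 234, 242, 245, 242, 234, 215, 192, 176, 171, 168, 161, 150, 144] 
 [229, 226, 201, 174, 167, 162, 150, 141, 141, 144, 145, 130, 107, 98, 98, 99, 98, 98, 100, 105]
side -25 
 [143, 165, 202, 224, 199, 174, 189, 224, 242, 240, 233, 226, 211, 189, 174, 171, 172, 172, 171, 170] 
 [227, 229, 193, 167, 181, 204, 216, 202, 181, 164, 128, 105, 111, 129, 142, 146, 137, 124, 111, 81]
side -60 
 [143, 142, 142, 141, 142, 150, 179, 207, 217, 218, 213, 199, 178, 161, 154, 154, 157, 157, 151, 143] 
 [146, 145, 147, 165, 195, 218, 229, 224, 212, 186, 151, 140, 148, 158, 157, 157, 160, 159, 152, 145]
```

```bash
python3 -m handwheel '[[1,0.001,0,0.005,0,0,0],[1,0.001,0,0.010,0,0,0],[1,0.001,0,0.015,0,0,0],[1,0.001,0,0.015,0,0,0]]' | egrep 'pos|force: \['
for i in 1 2; do python3 -m handwheel '[[1,-0.0001,0,0.0012,0,0,0],[1,-0.0003,0,0.0024,0,0,0],[1,-0.0005,0,0.0036,0,0,0],[1,-0.0007,0,0.0048,0,0,0]]' | egrep 'pos|force: \['; done
```

```text
tool_pos: [0.4642, -0.2177, 0.2103]
force: [0.6, 0.4, -1.8]
tool_pos: [0.4642, -0.2179, 0.2067]
force: [0.5, 1.8, 3.3]
tool_pos: [0.4638, -0.2182, 0.2033]
force: [-0.9, 0.1, 9.8]
```

```bash
python3 -m handwheel '[[1,-0.0002,0,0.0012,0,0,0],[1,-0.0004,0,0.0024,0,0,0],[1,-0.0006,0,0.0036,0,0,0],[1,-0.0008,0,0.0048,0,0,0],[1,-0.001,0,0.006,0,0,0],[1,-0.0011,0,0.0072,0,0,0],[1,-0.0013,0,0.0084,0,0,0],[1,-0.0015,0,0.0096,0,0,0],[1,-0.0015,0,0.0106,0,0,0]]' | egrep 'pos|force: \['
python3 -c "
from g import *
s,P,M=st();print(s['t'],P,s['force'])"
```

```text
tool_pos: [0.4625, -0.2184, 0.1929]
force: [-0.6, 0.5, 10.8]
34.675 [ 0.4625 -0.2184  0.1929] [-0.5543  0.5265 10.7739]
```

```bash
python3 -m handwheel '[[1,0,0,-0.012,0,0,0],[1,0,0,-0.034,0,0,0],[1,0,0,-0.045,0,0,0],[1,0.0005,0.05,-0.045,0,0,0],[1,0.0005,0.09,-0.045,0,0,0],[1,0.0005,0.09,-0.035,0,0,0],[1,0.0005,0.09,-0.03,0,0,0],[1,0.0005,0.09,-0.03,0,0,0]]' | egrep 'pos|force: \['
python3 - <<'E'
from g import *
s,P,M=st();print(s['t'],P,rel(P,M,*up(SR,.210,-.0032-.003)))
E
```

```text
tool_pos: [0.4569, -0.3063, 0.2196]
force: [-0.1, 0.1, -2.3]
35.675 [ 0.4569 -0.3063  0.2196] (array([ 0.0011,  0.0008,  0.0096, -0.0007,  0.0001, -0.0003]), np.float64(0.1))
```

```bash
python3 -m handwheel '[[1,0.001,0.001,0.005,0,0,0],[1,0.001,0.001,0.010,0,0,0],[1,0.001,0.001,0.015,0,0,0],[1,0.001,0.001,0.018,0,0,0],[1,0.001,0.001,0.020,0,0,0],[1,0.001,0.001,0.022,0,0,0]]' | egrep 'pos|force: \['
python3 -m handwheel '[[1,-0.0001,0,0.0012,0,0,0],[1,-0.0002,0,0.0024,0,0,0],[1,-0.0004,0,0.0036,0,0,0],[1,-0.0005,0,0.0048,0,0,0],[1,-0.0006,0,0.006,0,0,0]]' | egrep 'pos|force: \['
```

```text
tool_pos: [0.4584, -0.3087, 0.1987]
force: [1.1, -0.6, -1.5]
tool_pos: [0.4583, -0.3091, 0.1944]
force: [0.6, 1.2, 9.3]
```

```bash
python3 -m handwheel '[[1,-0.0002,0,0.0012,0,0,0],[1,-0.0003,0,0.0024,0,0,0],[1,-0.0004,0,0.0028,0,0,0]]' | egrep 'pos|force: \['
python3 -m handwheel '[[1,0,0,-0.012,0,0,0],[1,0,0,-0.034,0,0,0],[1,0,0,-0.06,0,0,0],[1,0,0,-0.10,0,0,0],[1,0,-0.06,-0.11,0,0,0],[1,0,-0.12,-0.11,0,0,0],[1,0,-0.18,-0.11,0,0,0],[1,0,-0.18,-0.11,0,0,0]]' | egrep 'pos|force: \['
python3 - <<'E'
from g import *
for n,r in zip(('top','side'),gaps()):
    for k,(a,b) in zip((60,25,-25,-60),r):
        print(n,k,'\n',a,'\n',b)
s,P,M=show()
# carry-back: wedge in hand: wedge centre at grasp x=-60 -> TCP at wedge x -55
for dx,dz in((.012,.09),(.008,.05),(.008,.03)):
    Pt,Rm=grab(.06);Mr=restR(YAW);print(rel(P,M,Pt+Mr@np.array([dx,0,dz]),Rm))
E
```

```text
tool_pos: [0.458, -0.3093, 0.1917]
force: [0.8, 0.5, 9.0]
tool_pos: [0.4661, -0.1253, 0.3002]
force: [0.2, -0.8, -1.6]
top 60 
 [97, 98, 97, 96, 93, 110, 134, 154, 182, 209, 204, 197, 187, 161, 144, 137, 142, 145, 143, 121] 
 [94, 101, 115, 128, 135, 103, 59, 76, 106, 137, 112, 94, 84, 84, 84, 83, 83, 81, 79, 78]
top 25 
 [126, 131, 133, 136, 142, 164, 177, 182, 202, 214, 215, 213, 205, 184, 164, 151, 150, 149, 147, 138] 
 [142, 153, 161, 161, 163, 175, 179, 165, 135, 107, 95, 92, 89, 82, 80, 80, 85, 88, 90, 90]
top -25 
 [97, 97, 101, 110, 135, 167, 197, 188, 194, 213, 214, 212, 207, 182, 162, 150, 149, 150, 149, 146] 
 [121, 159, 178, 183, 180, 154, 114, 74, 58, 60, 62, 65, 71, 82, 92, 101, 106, 111, 115, 118]
top -60 
 [102, 103, 103, 103, 103, 106, 119, 148, 182, 206, 204, 197, 187, 170, 155, 144, 142, 141, 139, 127] 
 [76, 76, 76, 76, 76, 76, 76, 77, 80, 88, 102, 110, 115, 118, 121, 124, 126, 128, 130, 132]
side 60 
 [143, 151, 167, 175, 167, 165, 189, 219, 231, 221, 198, 176, 162, 159, 160, 162, 162, 157, 144, 133] 
 [162, 158, 177, 204, 227, 230, 212, 183, 157, 136, 116, 112, 
[... 458 characters left out ...]
 171, 171]
side -60 
 [143, 142, 142, 141, 142, 150, 179, 207, 217, 218, 213, 199, 178, 161, 154, 154, 157, 157, 151, 143] 
 [144, 151, 165, 188, 214, 225, 227, 216, 191, 165, 143, 138, 146, 155, 155, 154, 158, 157, 151, 143]
t 38.52 P [ 0.4661 -0.1286  0.3   ] q [-0.3755 -0.207   1.6955  0.0003  1.6529  1.2461] F [ 0.2942 -0.3303 -2.2675] op 0.0256 gf 59.99878406524658
[[ 0.9987 -0.0508  0.0003]
 [-0.0508 -0.9987  0.0002]
 [ 0.0003 -0.0002 -1.    ]]
(array([-0.0098, -0.1091,  0.086 , -0.1823, -0.2029, -0.4402]), np.float64(93.2))
(array([-0.0071, -0.1345,  0.1171, -0.1823, -0.2029, -0.4402]), np.float64(93.2))
(array([-0.0056, -0.1485,  0.1313, -0.1823, -0.2029, -0.4402]), np.float64(93.2))
```

```bash
python3 -m handwheel '[[1,-0.01,-0.109,0.086,-0.182,-0.203,-0.44],[1,-0.01,-0.109,0.086,-0.182,-0.203,-0.44],[1,-0.01,-0.109,0.086,-0.182,-0.203,-0.44],[1,-0.01,-0.109,0.086,-0.182,-0.203,-0.44],[1,-0.01,-0.109,0.086,-0.182,-0.203,-0.44],[1,-0.01,-0.109,0.086,-0.182,-0.203,-0.44],[1,-0.01,-0.109,0.086,-0.182,-0.203,-0.44],[1,-0.01,-0.109,0.086,-0.182,-0.203,-0.44],[1,-0.01,-0.109,0.086,-0.182,-0.203,-0.44],[1,-0.01,-0.109,0.086,-0.182,-0.203,-0.44],[1,-0.01,-0.109,0.086,-0.182,-0.203,-0.44],[1,-0.01,-0.109,0.086,-0.182,-0.203,-0.44]]' | egrep 'pos|force: \['
python3 - <<'E'
from g import *
for i in range(2): cam('top')
s,P,M=show()
G0=np.array([.4699,.0363,.1411])   # measured TCP when gripped at rest
Mr=restR(YAW);print(Mr.T@(P-G0))
Rg=R.from_rotvec([1.914,1.635,-.787]).as_matrix()
for dz in(.04,.02): print(rel(P,M,G0+Mr@np.array([.006,0,dz]),Rg))
E
```

```text
tool_pos: [0.4628, -0.0201, 0.2145]
force: [0.2, -0.3, -2.3]
t 40.12 P [ 0.4627 -0.0199  0.2144] q [ 0.3415  0.1039  1.7491 -0.6738  1.6997  0.5586] F [-0.742  -0.0686 -1.899 ] op 0.0256 gf 59.99930441379547
[[ 0.1151  0.987  -0.1125]
 [ 0.6991 -0.161  -0.6967]
 [-0.7057  0.0015 -0.7085]]
[ 0.0118 -0.0017  0.0919]
(array([ 0.0519, -0.0019,  0.0059, -0.0019,  0.    , -0.0009]), np.float64(0.4))
(array([ 0.0719, -0.002 ,  0.0059, -0.0019,  0.    , -0.0009]), np.float64(0.4))
```

```bash
python3 -m handwheel '[[1,0.03,-0.002,0.005,-0.002,0,-0.001],[1,0.058,-0.002,0.005,-0.002,0,-0.001],[1,0.062,-0.002,0.005,-0.002,0,-0.001],[1,0.066,-0.002,0.005,-0.002,0,-0.001],[1,0.070,-0.002,0.005,-0.002,0,-0.001],[1,0.070,-0.002,0.005,-0.002,0,-0.001]]' | egrep 'pos|force: \['
for i in 1 2 3; do python3 -m handwheel '[[1,0.0025,0,0,0,0,0],[1,0.005,0,0,0,0,0]]' | egrep 'pos|force: \['; done
python3 - <<'E'
from g import *
s,P,M=st();G0=np.array([.4699,.0363,.1411]);Mr=restR(YAW);print(Mr.T@(P-G0),Mr.T@s['force'],s['t'])
E
```

```text
tool_pos: [0.4679, 0.0262, 0.1614]
force: [-0.3, -1.5, -2.3]
tool_pos: [0.4684, 0.0298, 0.1576]
force: [0.0, -0.2, -2.2]
tool_pos: [0.4688, 0.0334, 0.1538]
force: [-0.4, 0.1, -2.6]
tool_pos: [0.4692, 0.0354, 0.152]
force: [-2.3, -5.4, 9.8]
[0.007  0.0005 0.0084] [ 2.9495  1.3858 10.934 ] 41.625
```

```bash
for i in 1 2 3; do python3 -m handwheel '[[1,0.001,0,0,0,0,0],[1,0.002,0,0,0,0,0]]' 20 | egrep 'pos|force: \['; done
python3 - <<'E'
from g import *
s,P,M=st();G0=np.array([.4699,.0363,.1411]);Mr=restR(YAW);print(Mr.T@(P-G0),Mr.T@s['force'],Mr.T@s['wrist_torque'],s['t'])
E
```

```text
tool_pos: [0.4697, 0.0382, 0.1493]
force: [-1.1, -1.4, 2.9]
tool_pos: [0.4699, 0.0397, 0.1477]
force: [-0.6, -1.5, 3.3]
tool_pos: [0.4701, 0.0408, 0.1465]
force: [-1.7, -3.6, 7.3]
[0.007  0.0005 0.0007] [2.4266 1.1121 7.8723] [-0.1346  1.3865 -0.1014] 42.375
```

```bash
python3 -m handwheel '[[0.3,0,0,0,0,0,0],[0.1,0,0,0,0,0,0],[0.1,0,0,0,0,0,0],[0.1,0,0,0,0,0,0],[0.1,0,0,0,0,0,0],[0.1,0,0,-0.02,0,0,0],[0.1,0,0,-0.06,0,0,0],[0.1,0,0,-0.12,0,0,0],[0.1,0,0,-0.18,0,0,0],[0.1,0,0,-0.18,0,0,0]]' 20 | egrep 'pos|force|open'
python3 - <<'E'
from g import *
a=cv2.imread('pics/sea_t.png').max(2).astype(np.float32)
t=cam('top','fin_t.png');b=t['frame'].max(2).astype(np.float32)
Mr=restR(YAW);W=np.c_[-Mr[:,0],-Mr[:,1],Mr[:,2]]
f=lambda x,y,z:SEAT+W@(np.array([x,y,z])/1000)
for g in(a,b):
  print([int(cv2.getRectSubPix(g,(1,1),tuple(map(float,proj(t,f(x,0,8)))))[0,0]) for x in list(range(-90,-58,3))+list(range(14,42,2))])
  for x in(-50,15): print(x,[int(cv2.getRectSubPix(g,(1,1),tuple(map(float,proj(t,f(x,y,8)))))[0,0]) for y in range(-20,21,2)])
s0=cv2.imread('pics/sea_s.png')[:,:,::-1];sd=cam('side','fin_s.png')
for fr_ in(s0,sd['frame']): print(fr_.max(2)[172:190:2,300-46:300-16:2])
E
```

```text
tool_pos: [0.4908, 0.1709, 0.2784]
force: [0.9, 0.1, 0.4]
opening: 0.042
gripper_force: 0.0
[94, 88, 83, 80, 83, 80, 68, 50, 43, 40, 41, 37, 37, 36, 35, 38, 43, 66, 100, 127, 141, 149, 150, 150, 149]
-50 [116, 112, 102, 93, 79, 49, 39, 37, 38, 38, 38, 38, 38, 38, 37, 38, 47, 68, 104, 121, 121]
15 [131, 128, 131, 101, 59, 43, 37, 37, 37, 36, 37, 39, 38, 37, 37, 42, 56, 101, 133, 149, 154]
[93, 87, 82, 78, 81, 78, 67, 48, 40, 36, 37, 35, 36, 35, 34, 38, 44, 67, 99, 126, 139, 147, 148, 148, 147]
-50 [114, 109, 88, 62, 39, 35, 34, 35, 37, 36, 36, 36, 34, 33, 34, 42, 64, 99, 113, 119, 118]
15 [130, 122, 110, 77, 42, 36, 35, 37, 35, 35, 36, 34, 34, 36, 37, 53, 81, 111, 134, 146, 152]
[[ 63  79 119 119  99 117 122 140 113  86  86  86 127 151  88]
 [111 100 119  95 118  95 145 138  85  86 137 155 104  79 138]
 [108 118  99 117 141 147 155 107 126 149 122 133 141 114  87]
 [ 90 102 118  91 137 146 146  83 125 128 120 133 148 140 115]
 [113 102  81  63  59  60  61  60  78 147 160 151 147 150 112]
 [ 93  92 103  86  68  59  62  61 113  87 127 138 112  89  88]
 [ 96  92  92  75  56  53  51  94  78  51 126  94  88  88 116]
 [138 134  85  73  61  72  68 109  80 132 126  97  90  90 134]
 [140 156 103  88  90  88 139 121  88  90  94  95  97  97 147]]
[[155 129 156 210 211 210 211 211 211 212 211 212 212 212 213]
 [181 122 155 209 209 209 209 210 210 209 210 211 211 210 209]
 [198 121 143 207 208 207 208 207 208 208 208 209 209 210 211]
 [210 116 143 203 203 203 203 204 203 205 205 207 208 207 208]
 [217 116 140 198 199 198 201 199 201 202 202 203 203 203 203]
 [213 121 136 193 192 191 195 194 196 198 199 197 200 199 197]
 [206 128 132 185 187 187 190 189 189 189 188 188 187 188 186]
 [200 138 118 179 180 179 181 178 180 179 181 179 176 176 172]
 [191 137 111 163 168 171 168 169 169 167 164 163 159 158 159]]
```

```bash
python3 -c "
from plant import robot
print(robot.read_state()['t'],robot.close_job())"
```

```text
the job is handed in; nothing more can be done
43.725 None
```

I handed the job in at 43.7 s: both cover ends stand about 7 mm off the case and the wedge is home in the rest. On the first lay-in, though, a finger struck a fork prong at up to about 97 N on the wrist (limit 120 N), and the wedge point once pressed about 30 N on a slot's edge before I corrected the position.

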